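Click a fresh refill into the insect lamp

ROBOT

A 7-joint arm with a two-finger parallel gripper is mounted at the origin on the work surface. World frame = base frame: x ahead of the robot, y to its left, z up, the work surface at z = 0. Lengths are in mm, angles in rad, forces in N, time in s.
With the tool pointing down it reaches from about 425 to 875 mm from the base axis. Payload 9.9 kg.
Tool frame: the origin (TCP) lies on the centre line of the jaws, within the pads' length; the fingertips stand 22 mm ahead of it and the grasp point (between the pads) lies 3 mm ahead of it (manip.tips_ahead is the distance from the TCP to the fingertips, in mm); z points along the fingers, y is the direction in which the jaws open and shut (so a half turn about z gives the same grasp; the last joint's range is limited). The gripper opens to 85 mm and grips with 20 to 120 N. Pads are 22 mm wide; open, the fingers measure 114 mm over their backs; the gripper's body (76 mm by 85 mm) begins 54 mm behind the grasp point. The pads swing forward as they close: fully open they stand 13 mm farther back than shut.
Start: joints at [-1.367, 0.576, 0.025, 1.437, -0.015, 1.129, -0.057], TCP at [191.587, 647.243, 226.989] pointing down, gripper open.
Joint ranges: [-2.76, 2.76], [-0.34, 2.15], [-1.52, 1.57], [0.19, 2.46], [-1.09, 4.23], [0.17, 1.99], [-2.82, 2.82]. Speed limits (rad/s): [2.22, 2.22, 3.01, 3.01, 3.14, 3.14, 3.14].

INTERFACE

Orientations are given as [roll, pitch, yaw] about the fixed x, y, z axes, in that order (R = Rz(yaw) Ry(pitch) Rx(roll)).
In Python, from cell import sense, vision, workorder, manip gives the robot as it stands. The module is installed in compiled form; this text tells all that it offers.
- The arm moves only by the tool servo_tool, never from a script. Its argument "deltas" is a list of rows, each a list of 3 entries, a list of its own where there are three numbers: the shift along the tool's x, y, z scaled (see below), then the turn, a rotation vector about the tool's x, y, z scaled (see below), then the finger opening in mm, from 0 to 85.4. A call has 1 to 20 rows; each row shifts and turns the pose as measured when the row begins, along the tool's axes as they then stand; what a row does not reach is not made up. The controller multiplies each number of a shift by 2.5 cm and each number of a turn by pi rad. A row lasts 1/8 s, in which the tool goes at most 62.5 mm and 10.7 degrees, less where a joint would pass 70% of its speed; a pose out of reach is approached as far as the arm can. A call with a number of a shift or a turn outside -1 to 1 is refused whole. A call with a gripper value outside its range is refused whole. The fingers move at their own pace and stop on an object; the grip force is fixed at half the most. Time passes only in rows, so rows that do not move let the fingers close. It gives the time, the measured TCP pose, the force and the opening at its end, in the units of the state.
- sense(): the state, without advancing time (a new reading comes with each control period).
- vision.camera(name): name is "scene" or "top" or "wrist"; returns a dict with "pixels" (384x512x3 uint8, red, green, blue), "depth" (384x512 float32, mm along the optical axis (not along the pixel's ray), 0 where there is no reading), "vertical_fov" (degrees; the focal length in pixels is half the picture's height over the tangent of half this angle, whatever the lens; pixels are square), "cx", "cy" (the principal point, pixels), "eye" and "attitude" of the camera in the world. Camera axes: x right, y up, looking along -z (the intrinsics and any distortion apply to the point x, -y, -z); pixel columns grow to the right and rows downward; lengths in mm; the calibration is good to about 2 mm. A picture is of the moment at which its call begins.
- workorder.sign_off(): hands the job in, once; it reports no verdict.
The state is a dict: "clock": time; "joints": joint angles; "dq": joint speeds; "effort": joint torques, N m; "tool_pos": TCP position; "tool_rot": TCP orientation; "force": force on the tool from outside, world axes, zero at the start; "wrist_torque": the same for the moment, N m; "opening": finger opening in mm.
Only numpy, scipy, OpenCV 4.12 (cv2) and the standard library are available. Lean on these libraries where they do the work, as an engineer would, in place of code of your own. Each camera call takes 0.05 s, during which the arm holds its last target.

TASK

Put the fresh refill into the insect lamp on the bench: take the slim of the two white refills, set it foot down into the round socket on top of the grey lamp and push it down past the sprung balls until it clicks fully home, its skirt level with the lamp's top. Let go of it, and leave the wide refill standing where it is.

Things in the scene. Friction and masses are not known exactly. Their poses are not given: they have to be found in the camera images.
- refill: Slim refill: white plastic, round about z (up), standing loose on the bench, about 80 g, 76 mm high. From below: foot 30 mm wide flaring over 6 mm to a 40 mm wide bulge (6 to 18 mm up), tapering to a 30 mm neck (23 to 36 mm up), skirt disc 48 mm wide (36 to 42 mm up), stem to hold it by, 24 mm wide (42 to 76 mm up). Origin: centre of its underside.
- wide_refill: Wide refill for another lamp: same shape, height and 24 mm stem as the slim one, but its bulge is 62 mm and its skirt 70 mm wide, too wide for this socket. Stands loose and upright on the bench. Origin: centre of its underside.
- lamp: Insect lamp: grey plastic box fixed to the bench, 110 mm (x) by 260 mm (y), flat top 50 mm up. Origin: on the bench under the socket's axis, 50 mm from the box's -y end; z up. A caged light, 72 mm wide, top 122 mm up, stands 160 mm from the origin towards +y; a small black knob, top 68 mm up, 100 mm towards +y and 30 mm towards -x.
- socket (a point): Centre of the socket's floor, 8 mm above the bench, z up. Round well 42 mm deep, 46 mm wide, top 10 mm flared to 66 mm. Three sprung 12 mm steel balls stand evenly out of its wall, 25 mm above the floor, tips 14 mm from its axis: the refill, still held, stops on them some 25 mm too high (let go there it tips over); pressed straight down with about 15 N it snaps past them and stays. Home: underside on the floor, skirt's top level with the lamp's.
Mind the look-alikes: they are no part of the job. What is shaped like the refill but orange is not meant.

How it is judged (in metres and radians):
At the end, for the whole second after the job is handed in: The slim refill is down in the lamp's socket, its underside within 4 mm of the well's floor, within 10 mm of the socket's axis, foot down and upright within 10 degrees, released and at rest (z of refill in the frame of socket between -0.004 and 0.004 m and horizontal distance between refill and socket below 0.01 m and angle between refill's own z axis and vertical below 0.17 rad and linear speed of refill below 0.02 m/s); the robot touches nothing.
It fails at once if the wide refill is moved by more than 40 mm (distance of wide_refill from where it was at the start of the episode above 0.04 m).
It fails at once if the wide refill is knocked over (angle between wide_refill's own z axis and vertical above 0.6 rad).
It also fails if it takes over 35 s, if anything falls off the work surface, if the arm or the gripper's body presses on something with over 40 N, if the wrist force passes 120 N, or if a joint passes its speed limit or range.

## Working session

There is one attempt and no reset: what is moved stays moved. The work goes in short steps, Python scripts to look and compute and a tool call to move; the robot and the scene stay as the last step left them, time stands still between calls to the robot, and variables do not carry over. Pictures are saved under pics/ and viewed, and the job is handed in when it is done.

Besides the shell and the picture viewer there is one more tool, called by a JSON object that holds its "fn" and its "kwargs". servo_tool: Moves the arm, as the interface text tells. Its arguments: {"type":"object","properties":{"deltas":{"type":"array"}},"required":["deltas"]}

```bash
mkdir -p pics; cat > h.py <<'E'
import numpy as np, cv2
from cell import sense, vision, workorder, manip
def snap(n,tag):
    c=vision.camera(n); cv2.imwrite(f'pics/{tag}.png',cv2.cvtColor(c['pixels'],cv2.COLOR_RGB2BGR)); np.save(f'pics/{tag}.npy',c,allow_pickle=True); return c
E
python3 - <<'E'
from h import *
for n in ['scene','top','wrist']:
    c=snap(n,n+'0'); print(n,{k:v for k,v in c.items() if k not in('pixels','depth')}, (c['depth']>0).mean())
print(sense())
print(manip.tips_ahead)
E
```

```text
scene {'vertical_fov': 46.9586955569834, 'cx': 257.5619966240878, 'cy': 189.09425934837873, 'eye': array([1089.7452746 ,  261.67674092,  541.24512385]), 'attitude': array([ 0.92571422, -0.00350763,  2.05780134])} 0.9959665934244791
top {'vertical_fov': 55.55993140930085, 'cx': 255.74036529222852, 'cy': 193.81088854283846, 'eye': array([354.18703548, -76.48670737, 852.22186361]), 'attitude': array([ 0.18278804, -0.00781907, -1.58792256])} 0.9961751302083334
wrist {'vertical_fov': 60.46248115202029, 'cx': 255.4610963736942, 'cy': 191.96535960829578, 'eye': array([124.84925768, 666.65603147, 372.57588578]), 'attitude': array([-0.27972671,  0.00182663,  1.28493878])} 0.9960276285807291
{'clock': 0.15, 'joints': array([-1.36677523,  0.57634075,  0.02486943,  1.43771528, -0.01501724,
        1.12897586, -0.0564978 ]), 'dq': array([-0.00025689, -0.00298146, -0.00011969, -0.00458445,  0.00155957,
        0.0008457 ,  0.00056324]), 'effort': array([ 4.46989347e-03, -7.66268992e+01,  2.25368120e+00, -2.86185783e+01,
        1.56880904e-02,  9.82500758e-03,  1.31927698e-05]), 'tool_pos': array([191.50652368, 646.90725455, 226.33986634]), 'tool_rot': array([-3.14033944e+00,  5.56598134e-05,  2.85378186e+00]), 'force': array([ 0.92854923, -0.87310211,  0.45366539]), 'wrist_torque': array([ 0.00729213,  0.02567872, -0.00470175]), 'opening': 85.31568710406852}
22.0
```

View pics/scene0.png

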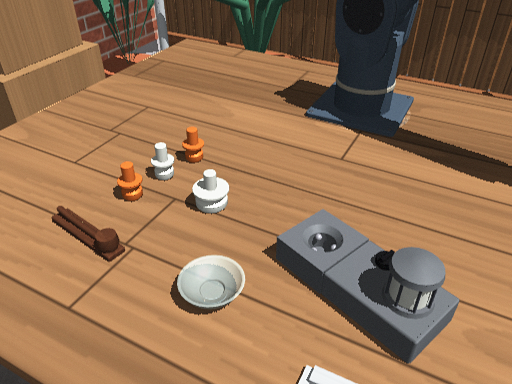

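View pics/top0.png

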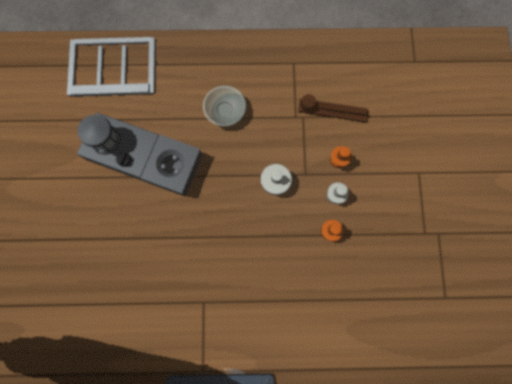

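View pics/wrist0.png

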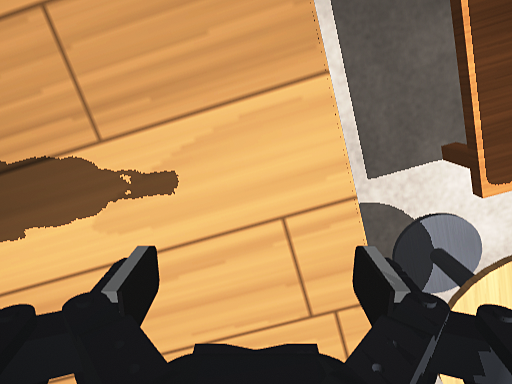

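The top view shows the slim refill at (338,193) between two orange look-alikes at (341,157) and (333,231). The wide refill is at (276,180), the socket at (169,162), and the lamp's light at the left end. Next I'll deproject with depth and compare the two views.

```bash
cat >> h.py <<'E'
from scipy.spatial.transform import Rotation as Ro
def cloud(c):
    d=c['depth']; H,W=d.shape; f=H/2/np.tan(np.radians(c['vertical_fov'])/2)
    u,v=np.meshgrid(np.arange(W)+0.,np.arange(H)+0.)
    p=np.stack([(u-c['cx'])/f*d,-(v-c['cy'])/f*d,-d],-1)
    return p@Ro.from_euler('xyz',c['attitude']).as_matrix().T+c['eye']
E
python3 - <<'E'
from h import *
for n in ['top0','scene0']:
    c=np.load(f'pics/{n}.npy',allow_pickle=True).item(); P=cloud(c); px=c['pixels'].astype(int); ok=c['depth']>0
    tab=ok&(abs(P[...,2])<15); print(n,'table z',np.median(P[tab][:,2]))
    hsv=cv2.cvtColor(c['pixels'],cv2.COLOR_RGB2HSV)
    w=((hsv[...,1]<60)&(hsv[...,2]>110)&ok&(P[...,2]>15)&(P[...,2]<100)).astype(np.uint8)
    o=((hsv[...,1]>200)&(hsv[...,0]<12)&(hsv[...,2]>110)&ok&(P[...,2]>15)&(P[...,2]<100)).astype(np.uint8)
    for nm,m in(('white',w),('orange',o)):
        k,l,s,ce=cv2.connectedComponentsWithStats(m)
        for i in range(1,k):
            if s[i,4]<40: continue
            q=P[l==i]; t=q[q[:,2]>q[:,2].max()-6]; sk=q[(q[:,2]>34)&(q[:,2]<46)]
            print(nm,ce[i].round(),s[i,4],'zmax',q[:,2].max().round(1),'topmid',((t.min(0)+t.max(0))/2).round(1),'ext',np.ptp(t,0).round(0),'skirt',((sk.min(0)+sk.max(0))/2).round(1) if len(sk) else '',np.ptp(sk,0).round(0) if len(sk) else '')
    # lamp top plane
    g=ok&(abs(P[...,2]-50)<4)&(hsv[...,1]<90)&(hsv[...,2]<150)
    k,l,s,ce=cv2.connectedComponentsWithStats(g.astype(np.uint8))
    i=1+np.argmax(s[1:,4]); 
    r=cv2.minAreaRect(P[l==i][:,:2].astype(np.float32)); print('lamp',s[i],r,np.median(P[l==i][:,2]))
    print(cv2.boxPoints(r))
    m=(ok&(P[...,2]>112)&(P[...,2]<130)&(hsv[...,1]<90)).astype(np.uint8)
    k,l,s,ce=cv2.connectedComponentsWithStats(m)
    for i in range(1,k):
        if s[i,4]>100: q=P[l==i]; print('cage',ce[i],((q.min(0)+q.max(0))/2).round(1),np.ptp(q,0).round())
    cv2.imwrite(f'pics/z_{n}.png',cv2.resize(cv2.cvtColor(c['pixels'],cv2.COLOR_RGB2BGR)[120:210,60:360] if n=='top0' else cv2.cvtColor(c['pixels'],cv2.COLOR_RGB2BGR)[190:360,250:470],None,fx=2.6,fy=2.6))
E
```

```text
top0 table z 0.761181985508415
white [140.  87.] 44 zmax 18.5 topmid [780.5 197.1  16.8] ext [22. 30.  3.] skirt  
white [78. 89.] 65 zmax 18.7 topmid [777.4 347.1  16.9] ext [22. 38.  4.] skirt  
white [95. 89.] 59 zmax 18.0 topmid [777.6 301.8  16.5] ext [20. 49.  3.] skirt  
white [118.  88.] 85 zmax 19.3 topmid [778.9 244.9  17.2] ext [21. 67.  4.] skirt  
white [225. 103.] 798 zmax 37.7 topmid [722.8 -12.1  34.8] ext [99. 98.  6.] skirt [721.7 -11.1  35.9] [96. 96.  4.]
white [ 96. 156.] 305 zmax 54.0 topmid [596.3 272.8  51.1] ext [56. 92.  6.] skirt  
white [136. 164.] 193 zmax 55.1 topmid [579.7 193.8  52.2] ext [56. 58.  6.] skirt  
white [153. 175.] 191 zmax 55.5 topmid [554.6 137.   52.5] ext [58. 62.  6.] skirt  
white [275. 178.] 658 zmax 79.9 topmid [ 538.9 -131.2   76.9] ext [23. 20.  6.] skirt [ 539.  -131.2   41.5] [68. 67.  9.]
white [336. 192.] 319 zmax 81.4 topmid [ 505.1 -270.1   78.4] ext [22. 22.  6.] skirt [ 505.  -269.9   41.6] [46. 46.  9.]
lamp [  77  112  123   81 3598] ((606.1203002929688, 182.4336395263672), (259.13031005859375, 110.6967544555664), 68.72
[... 1144 characters left out ...]
. ] ext [14. 15.  6.] skirt [ 427.7 -255.    43.4] [13. 32.  4.]
orange [128. 175.] 141 zmax 75.8 topmid [ 595.2 -276.8   72.8] ext [17. 18.  6.] skirt [ 597.1 -286.3   43.4] [13. 35.  5.]
orange [131. 186.] 40 zmax 42.2 topmid [ 598.7 -273.3   39.2] ext [35. 31.  6.] skirt [ 598.7 -273.3   38.4] [35. 31.  8.]
lamp [ 277  209  182  137 6448] ((607.0267944335938, 185.0114288330078), (261.1869201660156, 112.73534393310547), 68.43975830078125) 49.49026446725219
[[506.6127    84.269325]
 [611.4601    42.841408]
 [707.4409   285.75354 ]
 [602.5935   327.18146 ]]
cage [366.9097561   73.57317073] [ 34.6   5.5 121. ] [ 86. 139.  18.]
cage [417.74238733 266.863581  ] [636.  260.  117.9] [70. 68. 12.]
```

Both views agree within about 3 mm. The slim refill is at about (505.7, -268.9) with a 46 mm skirt and 76–81 mm height. The socket, from the lamp's rectangle and the cage, is at about (577.2, 109.2). I'll swing over in an arc at the present height to stay within reach.

{"fn": "servo_tool", "kwargs": {"deltas": [[[-0.94,-0.63,0],[0,0,0],85],[[-0.94,-0.63,0],[0,0,0],85],[[-0.94,-0.63,0],[0,0,0],85],[[-0.94,-0.63,0],[0,0,0],85],[[-0.94,-0.63,0],[0,0,0],85],[[-0.94,-0.63,0],[0,0,0],85],[[-0.94,-0.63,0],[0,0,0],85],[[-0.94,-0.63,0],[0,0,0],85],[[-0.94,-0.63,0],[0,0,0],85],[[-0.94,-0.63,0],[0,0,0],85],[[-0.94,-0.63,0],[0,0,0],85],[[-0.94,-0.63,0],[0,0,0],85],[[-0.94,-0.63,0],[0,0,0],85],[[-0.94,-0.63,0],[0,0,0],85]]}}

```text
clock: 1.9
tool_pos: [449.2, 332.8, 223.0]
tool_rot: [-3.134, -0.003, 2.859]
force: [0.7, -0.0, -0.9]
opening: 84.9
```

{"fn": "servo_tool", "kwargs": {"deltas": [[[-0.93,-0.89,-0.1],[0,0,0],85],[[-0.93,-0.89,-0.1],[0,0,0],85],[[-0.93,-0.89,0],[0,0,0],85],[[-0.93,-0.89,0],[0,0,0],85],[[-0.93,-0.89,0],[0,0,0],85],[[-0.93,-0.89,0],[0,0,0],85],[[-0.93,-0.89,0],[0,0,0],85],[[0,0,0],[0,0,0],85]]}}

```text
clock: 2.9
tool_pos: [565.6, 128.3, 227.4]
tool_rot: [-3.131, -0.004, 2.855]
force: [0.1, -0.5, 0.5]
opening: 85.1
```

```bash
python3 - <<'E'
from h import *
c=snap('wrist','wrist1'); print(sense()['tool_pos'],sense()['tool_rot'],c['eye'],c['attitude'])
E
```

```text
[564.84842937 130.10269998 227.37644557] [-3.1316443  -0.00484763  2.85747964] [499.88701772 149.10899289 374.05736326] [-0.27569516  0.01113733  1.28664509]
```

View pics/wrist1.png

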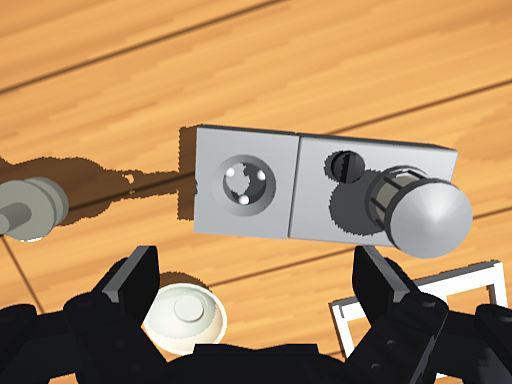

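The wrist view shows the socket at (243,184), with its three balls at (231,172), (261,176) and (244,200). I'll measure the rim here.

```bash
python3 - <<'E'
from h import *
c=np.load('pics/wrist1.npy',allow_pickle=True).item(); P=cloud(c)
z=P[...,2]; m=np.zeros(z.shape,np.uint8); m[150:220,205:285]=(z[150:220,205:285]<47.5)
m=cv2.morphologyEx(m,cv2.MORPH_OPEN,np.ones((3,3)))
print('laptop z',np.median(z[135:145,210:280]), m.sum())
cs,_=cv2.findContours(m,cv2.RETR_EXTERNAL,cv2.CHAIN_APPROX_NONE)
k=max(cs,key=cv2.contourArea)[:,0,:].astype(float)
d=lambda uv,h:None
H=384;f=H/2/np.tan(np.radians(c['vertical_fov'])/2);R=Ro.from_euler('xyz',c['attitude']).as_matrix()
def cast(uv,h):
    r=np.c_[(uv[:,0]-c['cx'])/f,-(uv[:,1]-c['cy'])/f,-np.ones(len(uv))]@R.T
    return c['eye']+r*((h-c['eye'][2])/r[:,2])[:,None]
w=cast(k,48.)[:,:2].astype(np.float32)
print(cv2.minEnclosingCircle(w),cv2.fitEllipse(w))
b=cast(np.array([[231,172],[261,176],[244,200.]]),36.); print(b,b.mean(0))
g=np.zeros(z.shape,np.uint8);g[110:260,190:470]=abs(z[110:260,190:470]-50)<5
kk,l,s,ce=cv2.connectedComponentsWithStats(g);i=1+np.argmax(s[1:,4]);r=cv2.minAreaRect(P[l==i][:,:2].astype(np.float32));print(r,cv2.boxPoints(r))
E
```

```text
laptop z 49.29398246322262 2699
((577.7035522460938, 109.8062744140625), 31.497968673706055) ((577.216796875, 109.72570037841797), (59.569297790527344, 60.63554000854492), 29.803457260131836)
[[562.6213033  100.12388451  36.        ]
 [575.50304056 129.17183898  36.        ]
 [595.83387629 104.33789434  36.        ]] [577.98607338 111.21120594  36.        ]
((606.1010131835938, 183.794189453125), (259.17132568359375, 110.5760269165039), 68.92527770996094) [[507.91403  82.75697]
 [611.0938   42.99547]
 [704.28796 284.83142]
 [601.1082  324.5929 ]]
```

{"fn": "servo_tool", "kwargs": {"deltas": [[[-0.14,-1,0],[0,0,0],85],[[-0.14,-1,0],[0,0,0],85],[[-0.14,-1,0],[0,0,0],85],[[-0.14,-1,0],[0,0,0],85],[[-0.14,-1,0],[0,0,0],85],[[-0.14,-1,0],[0,0,0],85],[[-0.14,-1,0],[0,0,0],85],[[-0.14,-1,0],[0,0,0],85],[[-0.14,-1,0],[0,0,0],85],[[-0.14,-1,0],[0,0,0],85],[[-0.14,-1,0],[0,0,0],85],[[-0.14,-1,0],[0,0,0],85],[[-0.14,-1,0],[0,0,0],85],[[-0.14,-1,0],[0,0,0],85],[[0,0,0],[0,0,0],85]]}}

```text
clock: 4.82
tool_pos: [514.6, -208.7, 227.3]
tool_rot: [-3.14, -0.012, 2.886]
force: [0.3, -0.1, 0.4]
opening: 84.9
```

```bash
cat >> h.py <<'E'
def go(target,yaw=None):
    s=sense(); R=Ro.from_euler('xyz',s['tool_rot']).as_matrix()
    d=R.T@(np.array(target)-s['tool_pos']); print('pos',s['tool_pos'].round(1),'rot',s['tool_rot'].round(4),'F',s['force'].round(1),'open',s['opening'].round(1),'t',s['clock'])
    Rt=Ro.from_euler('xyz',[np.pi,0,s['tool_rot'][2] if yaw is None else yaw]).as_matrix()
    print('units',(d/25).round(2),'turn units',(Ro.from_matrix(R.T@Rt).as_rotvec()/np.pi).round(4),'max',s['joints'].round(2))
E
python3 - <<'E'
from h import *
c=snap('wrist','wrist2'); P=cloud(c); hsv=cv2.cvtColor(c['pixels'],cv2.COLOR_RGB2HSV)
m=((hsv[...,1]<60)&(hsv[...,2]>110)&(P[...,2]>15)&(P[...,2]<95)).astype(np.uint8)
k,l,s,ce=cv2.connectedComponentsWithStats(m)
for i in range(1,k):
    if s[i,4]<100: continue
    q=P[l==i]; t=q[q[:,2]>q[:,2].max()-6]; sk=q[(q[:,2]>37)&(q[:,2]<45)]
    print(ce[i],s[i,4],q[:,2].max(),((t.min(0)+t.max(0))/2).round(1),np.ptp(t,0).round(),((sk.min(0)+sk.max(0))/2).round(1) if len(sk) else '')
go([505.7,-268.9,100])
E
```

```text
[335.67228178 172.856049  ] 3265 77.21985345268638 [ 539.4 -130.    74.5] [23. 23.  5.] [ 539.5 -130.1   41.3]
[196.93813131 175.09848485] 1584 77.24789753956549 [ 505.6 -269.6   74.3] [23. 23.  6.] [ 505.4 -269.5   40.9]
[469.98552932 279.17593298] 1313 33.060707891284494 [709.   -8.4  30.2] [76. 98.  6.] Traceback (most recent call last):
  File "<stdin>", line 9, in <module>
  File "h.py", line 13, in go
    d=R.T@(np.array(target)-s['tool_pos']); print('pos',s['tool_pos'].round(1),'rot',s['tool_rot'].round(4),'F',s['force'].round(1),'open',s['opening'].round(1),'t',s['clock'])
                                                                                                                                           ^^^^^^^^^^^^^^^^^^
AttributeError: 'float' object has no attribute 'round'
```

View pics/wrist2.png

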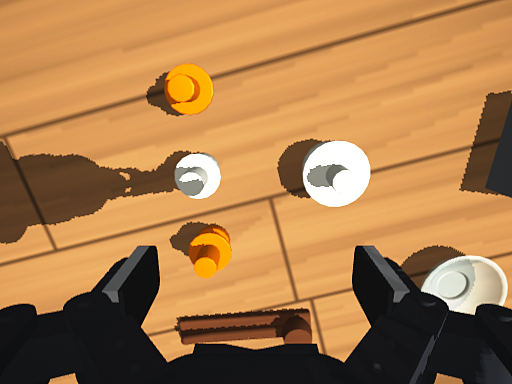

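The wrist view shows the slim refill at (197,175) and the wide one at (336,173). Slim measures (505.5, -269.5), in agreement with the other views.

```bash
sed -i "s/s\['opening'\].round(1)/round(s['opening'],1)/" h.py; python3 - <<'E'
from h import *
go([505.5,-269.3,110],2.9)
E
```

```text
pos [ 515.  -207.1  227.2] rot [-3.1412 -0.012   2.8878] F [ 0.4  1.3 -0.7] open 84.9 t 4.875
units [-0.31 -2.5   4.69] turn units [-0.0001 -0.0038 -0.0039] max [ 0.18  0.41  0.16  1.75 -0.08  1.    1.69]
```

{"fn": "servo_tool", "kwargs": {"deltas": [[[-0.1,-0.84,0],[0,-0.0038,0],85],[[-0.1,-0.84,0.3],[0,0,0],85],[[-0.1,-0.84,0.8],[0,0,0],85],[[0,0,0.9],[0,0,0],85],[[0,0,0.9],[0,0,0],85],[[0,0,0.9],[0,0,0],85],[[0,0,0.5],[0,0,0],85],[[0,0,0],[0,0,0],85]]}}

```text
clock: 5.88
tool_pos: [512.4, -256.0, 116.7]
tool_rot: [3.134, 0.001, 2.906]
force: [-0.6, -0.3, 1.3]
opening: 84.9
```

```bash
python3 - <<'E'
from h import *
go([505.5,-269.3,72],2.9)
E
```

```text
pos [ 512.4 -256.   116.7] rot [3.1341e+00 1.5000e-03 2.9060e+00] F [-0.6 -0.3  1.3] open 84.9 t 5.875
units [ 0.15 -0.59  1.79] turn units [0.0024 0.0005 0.0019] max [ 0.3   0.55  0.14  1.85 -0.12  0.75  1.83]
```

{"fn": "servo_tool", "kwargs": {"deltas": [[[0.15,-0.55,0.2],[0.0024,0,0],85],[[0,-0.04,0.2],[0,0,0],85],[[0,0,0],[0,0,0],85]]}}

```text
clock: 6.25
tool_pos: [505.9, -270.6, 107.7]
tool_rot: [-3.141, 0.004, 2.906]
force: [0.1, -0.8, 0.2]
opening: 84.9
```

```bash
python3 - <<'E'
from h import *
go([505.5,-269.3,72],2.9)
E
```

```text
pos [ 505.9 -270.6  107.7] rot [-3.1405  0.0041  2.9062] F [ 0.1 -0.8  0.2] open 84.9 t 6.25
units [0.03 0.05 1.43] turn units [-0.0003  0.0013  0.002 ] max [ 0.32  0.56  0.14  1.86 -0.11  0.72  1.85]
```

{"fn": "servo_tool", "kwargs": {"deltas": [[[0.03,0.05,0.6],[0,0.0013,0],85],[[0,0,0.6],[0,0,0],85],[[0,0,0.2],[0,0,0],70],[[0,0,0],[0,0,0],50],[[0,0,0],[0,0,0],40]]}}

```text
clock: 6.88
tool_pos: [505.5, -268.9, 69.9]
tool_rot: [-3.141, -0.001, 2.906]
force: [0.1, -0.2, 0.3]
opening: 40.3
```

```bash
python3 - <<'E'
from h import *
go([505.5,-269.3,71],2.9); snap('wrist','wrist3');snap('scene','scene3')
E
```

```text
pos [ 505.5 -268.9   69.9] rot [-3.1409e+00 -7.0000e-04  2.9063e+00] F [ 0.1 -0.2  0.3] open 40.3 t 6.875
units [-0.   -0.01 -0.04] turn units [-0.0002 -0.0002  0.002 ] max [ 0.33  0.61  0.13  1.89 -0.12  0.64  1.86]
```

View pics/wrist3.png

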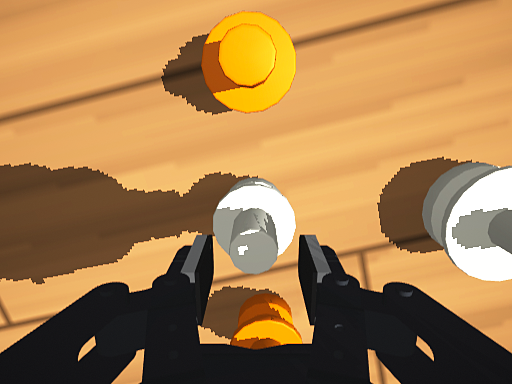

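View pics/scene3.png

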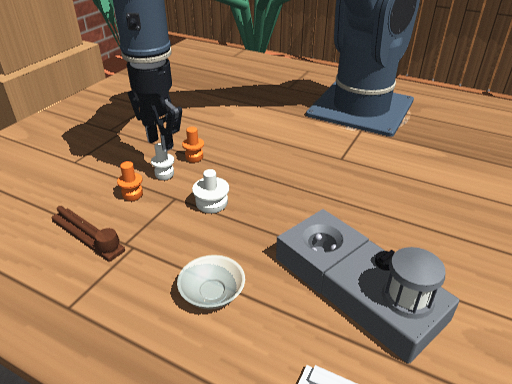

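Wrist image: the stem at (254,245) is centred between the pads (205 to 305). I'll close on it.

{"fn": "servo_tool", "kwargs": {"deltas": [[[0,0,0],[0,0,0],20],[[0,0,0],[0,0,0],15],[[0,0,0],[0,0,0],15],[[0,0,0],[0,0,0],15],[[0,0,0],[0,0,0],15]]}}

```text
clock: 7.6
tool_pos: [509.0, -271.4, 74.3]
tool_rot: [-3.139, 0.009, 2.905]
force: [0.5, 0.2, -0.4]
opening: 15.2
```

{"fn": "servo_tool", "kwargs": {"deltas": [[[0,0,-0.5],[0,0,0],15],[[0,0,-0.8],[0,0,0],15],[[0,0,-0.8],[0,0,0],15],[[0,0,-0.8],[0,0,0],15],[[0,0,-0.8],[0,0,0],15],[[0,0,-0.4],[0,0,0],15],[[0,0,0],[0,0,0],15]]}}

```text
clock: 8.48
tool_pos: [507.4, -270.5, 182.6]
tool_rot: [-3.139, 0.008, 2.905]
force: [-0.8, -0.4, 0.3]
opening: 14.8
```

```bash
python3 - <<'E'
from h import *
go([577.4,109.7,170],2.9); snap('wrist','wrist4');snap('scene','scene4')
E
```

```text
pos [ 507.4 -270.5  182.6] rot [-3.1388  0.0079  2.9055] F [-0.8 -0.4  0.3] open 14.8 t 8.475
units [ 0.84 15.44  0.45] turn units [-0.0009  0.0025  0.0017] max [ 0.3   0.47  0.16  1.78 -0.09  0.89  1.84]
```

View pics/scene4.png

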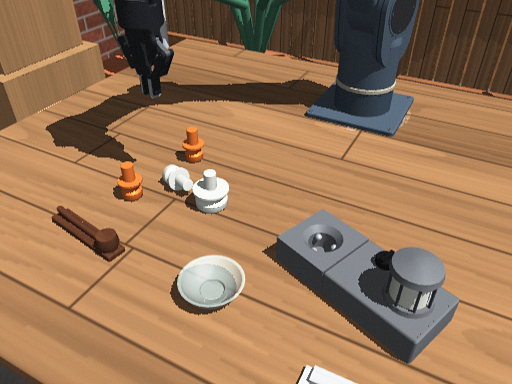

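The grasp slipped: the jaws closed to 15 mm and the slim refill now lies on its side near the wide one. Closing also pushed the tool up 4 mm. I'll measure where the pads really are before trying again.

```bash
python3 - <<'E'
from h import *
for n,tp,tr in [('wrist3',[505.5,-268.9,69.9],[-3.1409,-.0007,2.9063]),('wrist4',[507.4,-270.5,182.6],[-3.1388,.0079,2.9055]),('wrist2',[515,-207.1,227.2],[-3.1412,-.012,2.8878])]:
    c=np.load(f'pics/{n}.npy',allow_pickle=True).item(); P=cloud(c)
    T=(P-np.array(tp))@Ro.from_euler('xyz',tr).as_matrix()
    hsv=cv2.cvtColor(c['pixels'],cv2.COLOR_RGB2HSV)
    m=(c['depth']>0)&(hsv[...,1]<90)&(hsv[...,2]<170)&(c['depth']<190)
    for sg in(1,-1):
        q=T[m&(T[...,1]*sg>0)&(T[...,2]>-20)]
        print(n,sg,len(q),'x',np.percentile(q[:,0],[1,99]).round(1),'y',np.percentile(q[:,1],[1,99]).round(1),'z',np.percentile(q[:,2],[1,99,100]).round(1))
        t=q[q[:,2]>np.percentile(q[:,2],97)]; print('   tip',t.min(0).round(1),t.max(0).round(1))
    if n=='wrist3':
        w=(hsv[...,1]<60)&(P[...,2]>60)&(P[...,2]<85)&(abs(T[...,1])<16); q=T[w]; print('stem in tool',q.min(0),q.max(0),np.median(q,0))
    if n=='wrist4':
        cv2.imwrite('pics/w4.png',cv2.cvtColor(c['pixels'],cv2.COLOR_RGB2BGR))
    E=(c['eye']-np.array(tp))@Ro.from_euler('xyz',tr).as_matrix(); print('eye in tool',E)
E
```

```text
wrist3 1 3614 x [-10.2  32. ] y [1.000e-01 1.378e+02] z [-19.3  33.3  35.1]
   tip [  4.  108.6  32.1] [ 32.1 132.6  35.1]
wrist3 -1 2368 x [-10.7  22.5] y [-30.4  -0.3] z [-19.6  31.   34. ]
   tip [ -5.1 -24.5  29.7] [23.4 -0.4 34. ]
stem in tool [-11.98284646 -12.67960618  -7.18627385] [11.72459964 10.63938416  9.88269841] [ 2.86614498 -1.26088511 -5.11094538]
eye in tool [  69.49827864   -0.19741353 -146.36331303]
wrist4 1 275 x [-0.4 11.1] y [ 7.5 20.1] z [-19.9  -8.   -7.3]
   tip [10.2  9.7 -8.9] [10.9 13.3 -7.3]
wrist4 -1 331 x [-6.9 11. ] y [-20.6  -7.5] z [-19.9  -7.8  -7.2]
   tip [  4.1 -11.6  -8.3] [10.6 -7.5 -7.2]
eye in tool [ 6.95239667e+01 -1.23628704e-01 -1.46285545e+02]
wrist2 1 35 x [-10.2   7.6] y [40.6 41.2] z [-19.9 -16.7 -16.6]
   tip [ -1.5  40.9 -17. ] [  4.   41.1 -16.6]
wrist2 -1 37 x [-9.9  7.9] y [-44.5 -43.9] z [-20.  -17.4 -17.4]
   tip [  2.3 -44.5 -17.5] [  5.5 -44.3 -17.4]
eye in tool [  69.50429484   -1.4978479  -146.4282295 ]
```

View pics/wrist4.png

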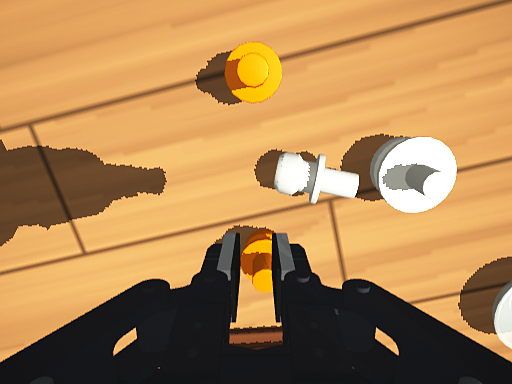

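```bash
python3 - <<'E'
from h import *
for n,tp,tr,px in [('wrist4',[507.4,-270.5,182.6],[-3.1388,.0079,2.9055],[(226,236),(228,240),(231,236),(236,240),(225,260),(222,280),(235,290),(235,320),(285,240),(280,236),(277,260),(277,310),(211,250)]),('wrist3',[505.5,-268.9,69.9],[-3.1409,-.0007,2.9063],[(203,238),(200,245),(210,238),(205,300),(208,310),(310,238),(303,300)])]:
    c=np.load(f'pics/{n}.npy',allow_pickle=True).item(); P=cloud(c)
    T=(P-np.array(tp))@Ro.from_euler('xyz',tr).as_matrix()
    for u,v in px: print(n,u,v,c['pixels'][v,u],T[v,u].round(1),c['depth'][v,u])
E
```

```text
wrist4 226 236 [90 93 93] [ 10.1 -13.2 -10.6] 146.83264
wrist4 228 240 [91 92 93] [ 10.6 -11.8 -16. ] 141.48857
wrist4 231 236 [90 91 91] [ 10.8 -10.8 -12.1] 145.13931
wrist4 236 240 [17 17 16] [ 10.6  -8.4 -16. ] 141.46214
wrist4 225 260 [90 90 91] [ 6.950e+01 -1.000e-01 -1.463e+02] 0.0
wrist4 222 280 [23 23 26] [ 11.6 -11.1 -49.9] 108.58648
wrist4 235 290 [23 23 23] [  1.8  -7.5 -40.4] 120.46696
wrist4 235 320 [15 13 18] [-10.1  -7.6 -41.7] 122.53976
wrist4 285 240 [96 98 98] [ 11.   12.6 -16.7] 140.72343
wrist4 280 236 [91 92 93] [ 10.7  10.8 -11.8] 145.48235
wrist4 277 260 [20 20 20] [ 10.3   8.1 -33.4] 124.79813
wrist4 277 310 [28 27 27] [ -5.8   7.9 -41.6] 121.44497
wrist4 211 250 [24 24 26] [  6.6 -19.1 -17.4] 141.26337
wrist3 203 238 [90 91 91] [ 10.8 -22.9 -14.4] 143.07816
wrist3 200 245 [89 91 91] [ 10.4 -23.2 -20.7] 137.04366
wrist3 210 238 [14 16 17] [ 10.  -20.1 -12.6] 144.94586
wrist3 205 300 [18 17 19] [ -7.9 -20.1 -32.5] 130.80354
wrist3 208 310 [97 65 41] [-86.5 -36.2  70.4] 251.43066
wrist3 310 238 [93 94 94] [ 10.8  23.6 -14.2] 143.20146
wrist3 303 300 [255 190 109] [-77.3  35.9  70. ] 248.44197
```

```bash
python3 - <<'E'
from h import *
for n,tp,tr in [('scene3',[505.5,-268.9,69.9],[-3.1409,-.0007,2.9063]),('scene4',[507.4,-270.5,182.6],[-3.1388,.0079,2.9055])]:
    c=np.load(f'pics/{n}.npy',allow_pickle=True).item(); P=cloud(c)
    T=(P-np.array(tp))@Ro.from_euler('xyz',tr).as_matrix()
    px=c['pixels'].max(-1)
    m=(abs(T[...,0])<25)&(abs(T[...,1])<60)&(T[...,2]>-60)&(T[...,2]<50)&(c['depth']>0)&(px<130)
    q=T[m]; i=np.argsort(-q[:,2])[:12]; print(n,m.sum()); print(q[i].round(1))
    im=cv2.cvtColor(c['pixels'],cv2.COLOR_RGB2BGR)[60:220,100:250]; cv2.imwrite(f'pics/z{n}.png',cv2.resize(im,None,fx=3.5,fy=3.5))
E
```

```text
scene3 788
[[-15.1   5.2  49.5]
 [ 15.6   6.6  49.4]
 [-15.6  -0.6  49.4]
 [-14.1  -9.   49. ]
 [-12.1 -11.6  48.7]
 [-13.   -7.   48.6]
 [-15.    2.1  48.5]
 [-17.4   5.2  48.3]
 [  8.1  12.7  47.9]
 [-15.1   8.9  47.8]
 [-13.3   0.1  47.8]
 [-18.5   0.1  47.6]]
scene4 630
[[ 1.4 13.6 -2.5]
 [-0.9 -7.2 -2.8]
 [-3.1 -7.1 -3.6]
 [ 5.2 14.9 -3.7]
 [ 3.8 13.7 -3.8]
 [-1.6 14.7 -3.9]
 [-6.9 15.7 -4.1]
 [-5.2 -7.3 -4.2]
 [-8.4 14.9 -4.3]
 [ 1.4 14.  -4.7]
 [-9.3 10.2 -5.1]
 [ 8.3 17.1 -5.3]]
```

View pics/zscene3.png

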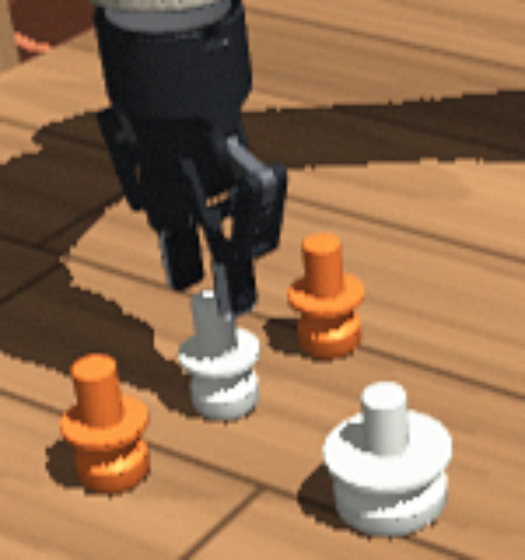

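Both cameras put the fingertips about 5–8 mm *behind* the reported TCP, not 22 mm ahead, so the jaws only pinched the tip of the stem. From here I'll use tip z ≈ TCP z + 7. Next I'll measure the fallen refill.

```bash
cat > lie.py <<'E'
from h import *
def lie(c,near,rad=60):
    P=cloud(c); hsv=cv2.cvtColor(c['pixels'],cv2.COLOR_RGB2HSV)
    m=((hsv[...,1]<60)&(hsv[...,2]>100)&(c['depth']>0)&(P[...,2]>4)&(P[...,2]<95)).astype(np.uint8)
    k,l,s,ce=cv2.connectedComponentsWithStats(m)
    for i in range(1,k):
        if s[i,4]<80: continue
        q=P[l==i]; 
        if np.linalg.norm(q[:,:2].mean(0)-near)>150: continue
        r=cv2.minAreaRect(q[:,:2].astype(np.float32))
        print(ce[i].round(),s[i,4],'c',np.round(r[0],1),'size',np.round(r[1],1),'ang',round(r[2],1),'z',q[:,2].min().round(1),q[:,2].max().round(1))
        print('   box',cv2.boxPoints(r).round(0).tolist())
        d=cv2.fitLine(q[:,:2].astype(np.float32),cv2.DIST_L2,0,.01,.01).ravel()[:2]; o=q[:,:2].mean(0)
        a=(q[:,:2]-o)@d; n=(q[:,:2]-o)@np.array([-d[1],d[0]])
        print('   dir',d.round(3),'angle',np.degrees(np.arctan2(d[1],d[0])).round(1),'o',o.round(1))
        for b in np.arange(np.floor(a.min()/5)*5,a.max(),5):
            w=(a>=b)&(a<b+5)
            if w.sum()>3: print('    ',b,'w',n[w].min().round(1),n[w].max().round(1),'mid',(o+d*(b+2.5)+np.array([-d[1],d[0]])*(n[w].min()+n[w].max())/2).round(1),'zmax',q[w,2].max().round(1))
E
python3 - <<'E'
from lie import *
lie(np.load('pics/wrist4.npy',allow_pickle=True).item(),[505,-220])
lie(snap('top','top4'),[505,-220])
E
```

```text
[413. 172.] 5076 c [ 539.4 -130. ] size [69.1 68.9] ang 83.9 z 5.1 77.3
   box [[501.0, -161.0], [570.0, -168.0], [577.0, -99.0], [509.0, -92.0]]
   dir [ 0.726 -0.688] angle -43.5 o [ 534.3 -135.3]
     -35.0 w -7.7 21.6 mid [ 515.5 -107.9] zmax 42.8
     -30.0 w -15.3 30.3 mid [ 519.5 -110.9] zmax 43.1
     -25.0 w -21.1 33.8 mid [ 522.3 -115.2] zmax 43.7
     -20.0 w -23.8 38.5 mid [ 526.7 -117.9] zmax 43.0
     -15.0 w -25.6 39.9 mid [ 530.2 -121.5] zmax 76.0
     -10.0 w -26.9 41.8 mid [ 534.  -124.7] zmax 76.7
     -5.0 w -27.8 40.9 mid [ 537.  -128.8] zmax 77.3
     0.0 w -27.4 42.3 mid [ 541.2 -131.6] zmax 77.0
     5.0 w -27.0 40.8 mid [ 544.5 -135.4] zmax 77.1
     10.0 w -25.8 39.7 mid [ 548.1 -138.9] zmax 76.9
     15.0 w -24.1 37.4 mid [ 551.6 -142.5] zmax 43.0
     20.0 w -20.5 34.7 mid [ 555.5 -145.6] zmax 43.1
     25.0 w -16.6 29.3 mid [ 558.6 -149.6] zmax 43.5
     30.0 w -10.3 22.3 mid [ 562.  -153.3] zmax 42.8
[313. 177.] 2629 c [ 524.7 -218. ] size [75.8 46.1] ang 64.7 z 11.0 48.6
   box [[488.0, -242.0], [529.0, -262.0], [562.0, -194.0], [520.0, -174.0]]
   dir 
[... 2278 characters left out ...]
240.2] zmax 44.1
     -20.0 w -17.8 15.5 mid [ 515.2 -235.3] zmax 42.8
     -15.0 w -16.9 12.5 mid [ 518.3 -231.2] zmax 41.7
     -10.0 w -15.2 10.7 mid [ 520.4 -226.7] zmax 39.4
     -5.0 w -15.7 17.7 mid [ 519.6 -220.8] zmax 49.9
     0.0 w -22.8 21.3 mid [ 523.3 -217. ] zmax 49.8
     5.0 w -25.0 18.7 mid [ 527.5 -213.5] zmax 39.9
     10.0 w -13.3 8.5 mid [ 528.9 -208.6] zmax 38.5
     15.0 w -12.3 9.0 mid [ 530.4 -203.8] zmax 41.8
     20.0 w -12.0 9.9 mid [ 531.9 -199. ] zmax 43.0
     25.0 w -12.6 10.1 mid [ 534.2 -194.5] zmax 41.4
     30.0 w -12.7 9.2 mid [ 536.7 -190.2] zmax 42.6
     35.0 w -10.8 9.2 mid [ 538.  -185.3] zmax 42.3
     40.0 w -10.8 5.9 mid [ 541.6 -181.4] zmax 35.2
```

View pics/top4.png

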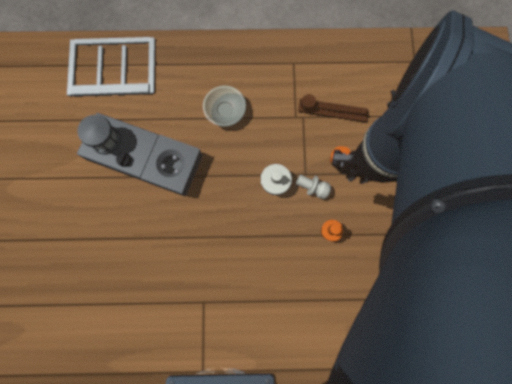

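{"fn": "servo_tool", "kwargs": {"deltas": [[[-0.1,0.95,0],[0,0,0],60],[[-0.1,0.95,0],[0,0,0],60],[[-0.1,0.95,0],[0,0,0.05],60],[[0,0,0],[0,0,0.055],60],[[0,0,0],[0,0,0.055],60],[[0,0,0],[0,0,0.055],60],[[0,0,0],[0,0,0.055],60],[[0,0,0],[0,0,0.055],60],[[0,0,0],[0,0,0.055],60],[[0,0,0],[0,0,0.055],60],[[0,0,0],[0,0,0.055],60],[[0,0,0],[0,0,0.055],60],[[0,0,0],[0,0,0.02],60]]}}

```text
clock: 10.25
tool_pos: [526.0, -198.3, 169.3]
tool_rot: [-3.128, 0.007, 1.071]
force: [0.2, 0.2, 0.1]
opening: 59.6
```

```bash
python3 - <<'E'
from h import *
go([533.2,-198,60],1.172)
E
```

```text
pos [ 526.  -198.3  169.3] rot [-3.1284  0.0073  1.071 ] F [0.2 0.2 0.1] open 59.6 t 10.25
units [0.18 0.3  4.37] turn units [-0.0043  0.0021 -0.0322] max [-0.16  0.56  0.68  1.82 -0.43  0.92  0.22]
```

{"fn": "servo_tool", "kwargs": {"deltas": [[[0.18,0.3,0.3],[-0.0043,0.002,-0.032],60],[[0,0,0.9],[0,0,0],60],[[0,0,0.9],[0,0,0],60],[[0,0,0.9],[0,0,0],60],[[0,0,0.7],[0,0,0],60],[[0,0,0],[0,0,0],60]]}}

```text
clock: 11.0
tool_pos: [532.3, -196.9, 69.2]
tool_rot: [-3.134, 0.003, 1.174]
force: [0.2, -0.6, 0.7]
opening: 59.9
```

```bash
python3 - <<'E'
from h import *
go([533.2,-198,5],1.172); snap('wrist','wrist5')
E
```

```text
pos [ 532.3 -196.9   69.2] rot [-3.1343  0.0033  1.1743] F [ 0.2 -0.6  0.7] open 59.9 t 11.0
units [-0.02  0.07  2.57] turn units [-0.0023  0.0011  0.0007] max [-0.07  0.68  0.54  1.91 -0.52  0.71  0.39]
```

View pics/wrist5.png

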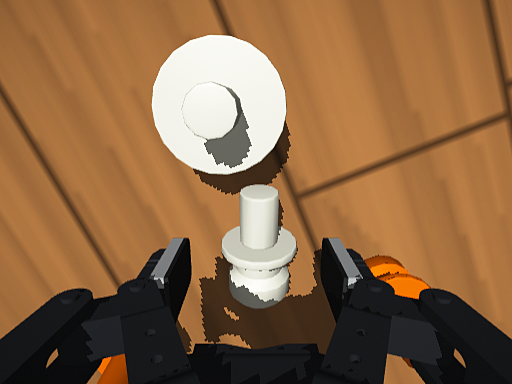

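The stem (259,190 to 259,245) points straight away between the jaws, and the wide refill at (219,105) is upright and clear. Lowering.

{"fn": "servo_tool", "kwargs": {"deltas": [[[-0.02,0.07,0.8],[-0.0023,0.0011,0],60],[[0,0,0.8],[0,0,0],50],[[0,0,0.4],[0,0,0],45],[[0,0,0.1],[0,0,0],42]]}}

```text
clock: 11.55
tool_pos: [536.1, -199.3, 18.9]
tool_rot: [3.136, -0.0, 1.174]
force: [-0.8, -1.5, -0.1]
opening: 42.1
```

```bash
python3 - <<'E'
from h import *
go([533.2,-198,5],1.172); c=snap('wrist','wrist6'); P=cloud(c)
s=sense();T=(P-s['tool_pos'])@Ro.from_euler('xyz',s['tool_rot']).as_matrix()
for u in range(150,370,10):
    print(u,[ (v,P[v,u,2].round(0),T[v,u].round(0).tolist()) for v in (236,242,250)]) if c['depth'][242,u]<170 else 0
E
```

```text
pos [ 536.1 -199.3   18.9] rot [ 3.1361e+00 -2.0000e-04  1.1744e+00] F [-0.8 -1.5 -0.1] open 42.1 t 11.55
units [ 0.01 -0.13  0.55] turn units [ 0.0018 -0.0001  0.0008] max [-0.02  0.74  0.47  1.94 -0.58  0.59  0.44]
200 [(236, np.float64(31.0), [11.0, -24.0, -12.0]), (242, np.float64(37.0), [11.0, -23.0, -18.0]), (250, np.float64(165.0), [70.0, 1.0, -146.0])]
210 [(236, np.float64(0.0), [-2.0, -24.0, 19.0]), (242, np.float64(26.0), [6.0, -20.0, -7.0]), (250, np.float64(28.0), [3.0, -20.0, -9.0])]
230 [(236, np.float64(36.0), [13.0, -10.0, -17.0]), (242, np.float64(35.0), [10.0, -10.0, -16.0]), (250, np.float64(36.0), [7.0, -10.0, -17.0])]
240 [(236, np.float64(39.0), [15.0, -6.0, -20.0]), (242, np.float64(38.0), [12.0, -6.0, -19.0]), (250, np.float64(38.0), [8.0, -6.0, -19.0])]
250 [(236, np.float64(41.0), [16.0, -2.0, -22.0]), (242, np.float64(40.0), [12.0, -2.0, -21.0]), (250, np.float64(39.0), [8.0, -2.0, -20.0])]
260 [(236, np.float64(38.0), [14.0, 3.0, -19.0]), (242, np.float64(38.0), [12.0, 3.0, -19.0]), (250, np.float64(38.0), [8.0, 3.0, -19.0])]
270 [(236, np.float64(36.0), [14.0, 7.0, -17.0]), (242, np.float64(35.0), [10.0, 7.0, -16.0]), (250, np.float64(34.0), [6.0, 7.0, -16.0])]
310 [(236, np.float64(31.0), [11.0, 25.0, -12.0]), (242, np.float64(37.0), [11.0, 24.0, -18.0]), (250, np.float64(44.0), [11.0, 23.0, -25.0])]
320 [(236, np.float64(-1.0), [-3.0, 36.0, 20.0]), (242, np.float64(37.0), [11.0, 28.0, -18.0]), (250, np.float64(44.0), [11.0, 27.0, -25.0])]
```

View pics/wrist6.png

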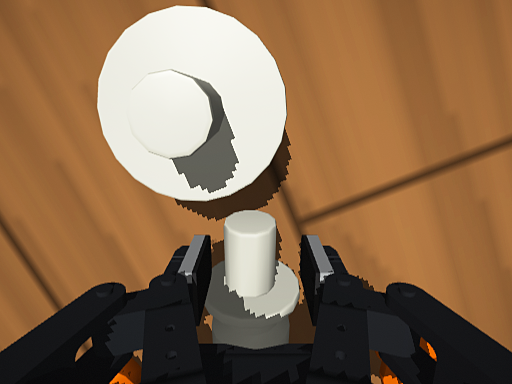

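{"fn": "servo_tool", "kwargs": {"deltas": [[[0.02,-0.13,0.4],[0.0018,0,0],42],[[0,0,0.2],[0,0,0],42],[[0,0,0],[0,0,0],35]]}}

```text
clock: 11.98
tool_pos: [533.8, -197.6, 4.0]
tool_rot: [3.14, -0.0, 1.175]
force: [0.2, -0.0, 1.2]
opening: 35.0
```

{"fn": "servo_tool", "kwargs": {"deltas": [[[0,0,0],[0,0,0],20],[[0,0,0],[0,0,0],15],[[0,0,0],[0,0,0],15]]}}

```text
clock: 12.35
tool_pos: [533.9, -197.8, 4.4]
tool_rot: [3.14, -0.0, 1.175]
force: [-0.1, 1.1, 0.6]
opening: 21.9
```

{"fn": "servo_tool", "kwargs": {"deltas": [[[0,0,-0.6],[0,0,0],15],[[0,0,-0.9],[0,0,0],15],[[0,0,-0.9],[0,0,0],15],[[0,0,-0.9],[0,0,0],15],[[0,0,-0.9],[0,0,0],15],[[0.5,-0.2,-0.8],[0,0,0],15],[[0.88,-0.39,0],[0,0,0],15],[[0.88,-0.39,0],[0,0,0],15],[[0.88,-0.39,0],[0,0,0],15],[[0.88,-0.39,0],[0,0,0],15],[[0.88,-0.39,0],[0,0,0],15],[[0.88,-0.39,0],[0,0,0],15]]}}

```text
clock: 13.85
tool_pos: [531.6, -39.0, 145.5]
tool_rot: [3.131, -0.003, 1.168]
force: [0.3, 0.3, -1.7]
opening: 21.7
```

```bash
python3 - <<'E'
from h import *
go([530,-30,120],3.085); c=snap('wrist','wrist7')
c=snap('scene','scene7')
E
```

```text
pos [531.6 -39.  145.5] rot [ 3.1311e+00 -2.6000e-03  1.1675e+00] F [ 0.3  0.3 -1.7] open 21.7 t 13.85
units [ 0.31 -0.21  1.02] turn units [ 0.0031  0.0026 -0.6103] max [-0.45  0.54  0.66  1.94 -0.45  0.8   0.06]
```

View pics/scene7.png

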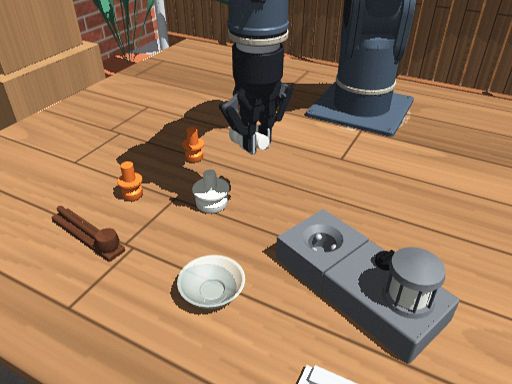

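View pics/wrist7.png

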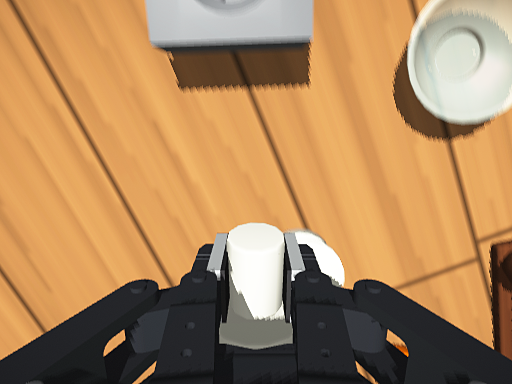

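The refill is held by its stem and the wide one is undisturbed. Now I'll yaw so the stem points at the base.

{"fn": "servo_tool", "kwargs": {"deltas": [[[0,0,0],[0,0,-0.058],15],[[0,0,0],[0,0,-0.058],15],[[0,0,0],[0,0,-0.058],15],[[0,0,0],[0,0,-0.058],15],[[0,0,0],[0,0,-0.058],15],[[0,0,0],[0,0,-0.058],15],[[0,0,0],[0,0,-0.058],15],[[0,0,0],[0,0,-0.058],15],[[0,0,0],[0,0,-0.058],15],[[0,0,0],[0,0,-0.058],15],[[0,0,-0.2],[0,0.05,0],15],[[0,0,-0.2],[0,0.058,0],15],[[0,0,0],[0,0.058,0],15],[[0,0,0],[0,0.058,0],15]]}}

```text
clock: 15.7
tool_pos: [530.0, -53.1, 170.4]
tool_rot: [-3.129, -0.698, 3.031]
force: [-0.2, -0.0, -1.2]
opening: 22.3
```

```bash
python3 - <<'E'
from h import *
s=sense(); R=Ro.from_euler('xyz',s['tool_rot']).as_matrix(); print(s['tool_pos'],R.round(3),'tilt',np.degrees(np.arccos(-R[2,2])),s['joints'].round(2),s['opening'],s['force'])
E
```

```text
[529.98270608 -53.13301338 170.43051801] [[-0.761  0.102 -0.64 ]
 [ 0.084  0.995  0.058]
 [ 0.643 -0.01  -0.766]] tilt 40.012782023234365 [-0.02  0.84  0.11  1.3  -0.09  1.7   1.57] 22.344013740718108 [-0.18076788 -0.03080197 -1.21263823]
```

{"fn": "servo_tool", "kwargs": {"deltas": [[[0.6,-0.08,0.5],[0,0.058,0],15],[[0.5,-0.08,0.7],[0,0.058,0],15],[[0.2,0,0.8],[0,0.04,0],15],[[0,0,0],[0,0,0],15]]}}

```text
clock: 16.2
tool_pos: [452.8, -54.0, 149.6]
tool_rot: [-3.098, -1.179, 2.997]
force: [0.0, -0.1, 1.0]
opening: 22.1
```

```bash
cat > st.py <<'E'
from h import *
s=sense(); R=Ro.from_euler('xyz',s['tool_rot']).as_matrix(); print(s['tool_pos'],R.round(3),'tilt',np.degrees(np.arccos(-R[2,2])),s['joints'].round(2),s['opening'],s['force'],s['clock'])
E
python3 - <<'E'
from st import *
snap('scene','scene8')
E
```

```text
[452.79851425 -53.99884555 149.59996309] [[-0.378  0.105 -0.92 ]
 [ 0.055  0.994  0.091]
 [ 0.924 -0.016 -0.382]] tilt 67.56909257670151 [ 0.01  1.05  0.1   1.29 -0.08  1.99  1.58] 22.128943794926382 [ 0.03768828 -0.14270285  0.99668011] 16.2
```

View pics/scene8.png

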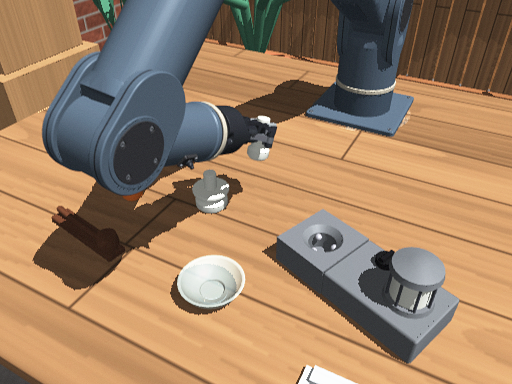

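```bash
python3 - <<'E'
from h import *
c=np.load('pics/scene8.npy',allow_pickle=True).item(); P=cloud(c)
hsv=cv2.cvtColor(c['pixels'],cv2.COLOR_RGB2HSV)
m=(P[...,0]>440)&(P[...,2]>60)&(hsv[...,2]<190)&(P[...,1]<60)&(P[...,1]>-200)&((hsv[...,0]>95)|(hsv[...,1]<60))
q=P[m]
for x in range(440,900,20):
    w=q[(q[:,0]>=x)&(q[:,0]<x+20)]
    if len(w)>5: print(x,len(w),'zmin',w[:,2].min().round(),'zmax',w[:,2].max().round(),'y',w[:,1].min().round(),w[:,1].max().round())
# refill
w=(hsv[...,1]<60)&(hsv[...,2]>150)&(P[...,2]>85)&(P[...,0]<560)&(P[...,0]>440)&(P[...,1]<0)
q=P[w];print(q.min(0),q.max(0))
im=cv2.cvtColor(c['pixels'],cv2.COLOR_RGB2BGR)[90:180,190:310]; cv2.imwrite('pics/zs8.png',cv2.resize(im,None,fx=6,fy=6,interpolation=2))
for z0 in np.arange(88,170,6):
    r=q[(q[:,2]>=z0)&(q[:,2]<z0+6)]
    if len(r): print(z0,len(r),r.min(0).round(),r.max(0).round())
E
```

```text
460 34 zmin 136.0 zmax 176.0 y -69.0 -29.0
480 166 zmin 105.0 zmax 182.0 y -79.0 -31.0
500 204 zmin 107.0 zmax 194.0 y -72.0 -8.0
520 122 zmin 61.0 zmax 206.0 y -138.0 -1.0
540 398 zmin 60.0 zmax 209.0 y -139.0 4.0
560 228 zmin 183.0 zmax 242.0 y -66.0 -18.0
580 338 zmin 182.0 zmax 250.0 y -67.0 -27.0
600 351 zmin 182.0 zmax 251.0 y -63.0 -29.0
620 246 zmin 189.0 zmax 410.0 y -89.0 -23.0
640 664 zmin 193.0 zmax 415.0 y -75.0 -20.0
660 952 zmin 197.0 zmax 419.0 y -72.0 -20.0
680 1279 zmin 208.0 zmax 422.0 y -57.0 -23.0
700 2000 zmin 218.0 zmax 423.0 y -103.0 -26.0
720 2970 zmin 223.0 zmax 422.0 y -105.0 -28.0
740 2698 zmin 235.0 zmax 403.0 y -126.0 -30.0
760 2888 zmin 241.0 zmax 383.0 y -130.0 -31.0
780 3193 zmin 238.0 zmax 364.0 y -132.0 -32.0
800 2787 zmin 239.0 zmax 348.0 y -136.0 -35.0
820 3619 zmin 248.0 zmax 332.0 y -135.0 -37.0
840 335 zmin 270.0 zmax 308.0 y -61.0 -42.0
[459.09975139 -70.04650051 104.8294431 ] [556.54709357  -2.13536182 177.93327819]
100 1 [497. -44. 105.] [497. -44. 105.]
106 24 [481. -47. 106.] [502. -37. 112.]
112 31 [474. -47. 112.] [504. -37. 118.]
118 37 [478. -46. 118.] [500. -36. 124.]
124 10 [485. -47. 124.] [497. -42. 127.]
160 9 [459. -41. 161.] [470. -34. 165.]
166 17 [462. -49. 166.] [479. -36. 172.]
```

View pics/zs8.png

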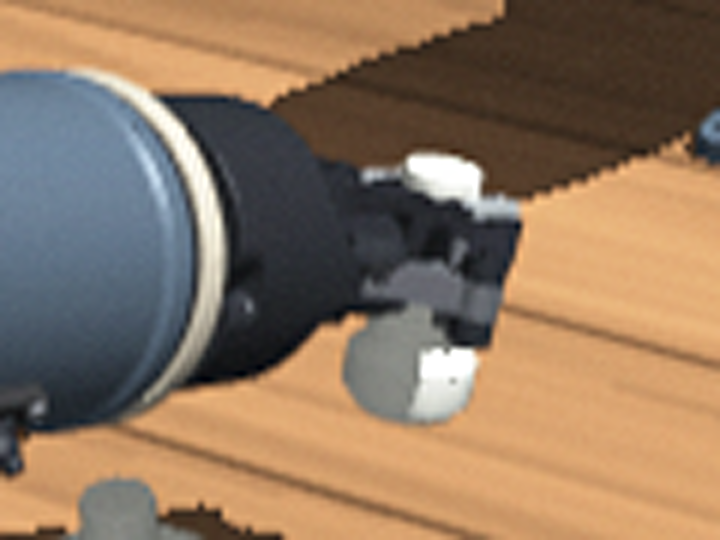

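{"fn": "servo_tool", "kwargs": {"deltas": [[[-0.6,0.8,0.35],[0,0,0],15],[[-0.8,0.8,0.4],[0,0,0],15],[[-0.8,0,0.33],[0,0,0],15],[[-0.8,0,0.33],[0,0,0],15],[[0,0,0],[0,0,0],15]]}}

```text
clock: 16.88
tool_pos: [457.6, -12.4, 62.7]
tool_rot: [-3.1, -1.165, 2.999]
force: [-0.2, -0.4, -0.1]
opening: 22.4
```

```bash
python3 - <<'E'
from st import *
c=snap('scene','scene9')
im=cv2.cvtColor(c['pixels'],cv2.COLOR_RGB2BGR)[110:230,180:330]; cv2.imwrite('pics/zs9.png',cv2.resize(im,None,fx=5,fy=5,interpolation=2))
E
```

```text
[457.63393684 -12.39791124  62.74370733] [[-0.391  0.104 -0.915]
 [ 0.056  0.994  0.089]
 [ 0.919 -0.016 -0.394]] tilt 66.76685895565718 [-0.04  1.16  0.08  1.28 -0.13  1.87  1.54] 22.401857761336938 [-0.18656712 -0.3877364  -0.10416286] 16.875
```

View pics/zs9.png

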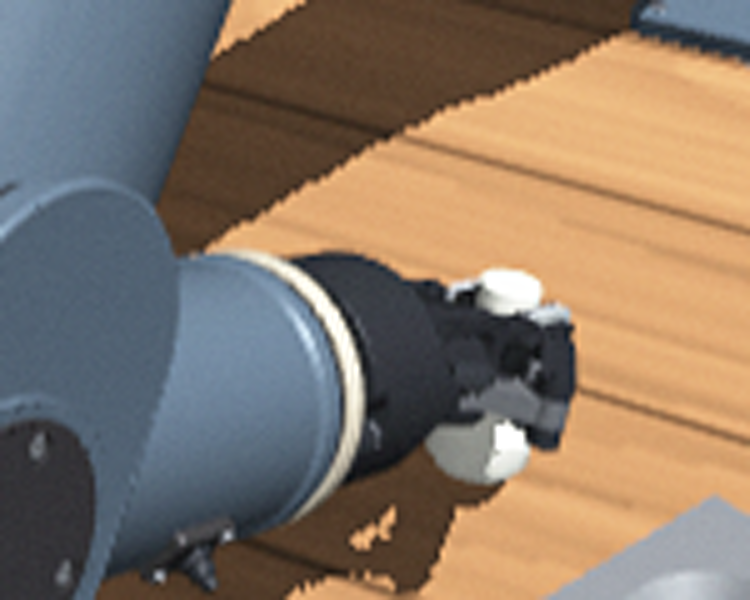

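{"fn": "servo_tool", "kwargs": {"deltas": [[[-0.2,0,0.1],[0,0.03,0],15],[[-0.1,0,0.05],[0,0,0],15],[[0,0,0],[0,0,0],15]]}}

```text
clock: 17.3
tool_pos: [458.3, -14.0, 56.7]
tool_rot: [-3.085, -1.255, 2.982]
force: [-0.4, -0.9, -0.3]
opening: 22.3
```

```bash
python3 st.py; python3 - <<'E'
from h import *
c=snap('scene','scene10')
P=cloud(c);hsv=cv2.cvtColor(c['pixels'],cv2.COLOR_RGB2HSV)
w=(hsv[...,1]<60)&(hsv[...,2]>120)&(P[...,2]>1)&(P[...,0]<530)&(P[...,0]>420)&(P[...,1]<60)&(P[...,1]>-60)
q=P[w]
for z0 in np.arange(0,100,5):
    r=q[(q[:,2]>=z0)&(q[:,2]<z0+5)]
    if len(r)>2: print(z0,len(r),r.min(0).round(),r.max(0).round())
E
```

```text
[458.34755475 -13.9998185   56.70131926] [[-0.307  0.106 -0.946]
 [ 0.049  0.994  0.095]
 [ 0.95  -0.017 -0.31 ]] tilt 71.91238924913007 [-0.03  1.22  0.08  1.22 -0.13  1.96  1.54] 22.260394471692848 [-0.39945738 -0.8585128  -0.28191235] 17.3
10 11 [496. -16.  11.] [508.   1.  14.]
15 33 [498. -25.  15.] [509.   0.  20.]
20 24 [498. -18.  20.] [508.   1.  25.]
25 7 [500. -11.  26.] [506.  -3.  28.]
65 8 [465. -38.  67.] [473.   5.  70.]
70 34 [467. -40.  70.] [492.   4.  75.]
75 62 [466. -32.  75.] [494.   2.  80.]
80 48 [471. -31.  80.] [502.   4.  85.]
```

{"fn": "servo_tool", "kwargs": {"deltas": [[[-0.16,0,0.05],[0,0,0],15],[[-0.1,0,0.03],[0,0,0],15]]}}

```text
clock: 17.6
tool_pos: [458.7, -14.2, 52.9]
tool_rot: [-3.086, -1.253, 2.983]
force: [-0.1, 0.5, 15.0]
opening: 22.1
```

{"fn": "servo_tool", "kwargs": {"deltas": [[[-0.1,0,0.03],[0,0,0],15],[[0,0,0],[0,0,0],15]]}}

```text
clock: 17.85
tool_pos: [458.9, -14.2, 53.8]
tool_rot: [-3.087, -1.254, 2.984]
force: [0.7, -0.2, -1.1]
opening: 22.2
```

{"fn": "servo_tool", "kwargs": {"deltas": [[[0,0,0],[0,0,0],35],[[0,0,0],[0,0,0],50],[[0,0,0],[0,0,0],55]]}}

```text
clock: 18.23
tool_pos: [459.2, -14.2, 54.0]
tool_rot: [-3.088, -1.252, 2.985]
force: [-0.1, 0.2, 0.2]
opening: 55.1
```

```bash
python3 - <<'E'
from h import *
c=snap('scene','scene11')
P=cloud(c);hsv=cv2.cvtColor(c['pixels'],cv2.COLOR_RGB2HSV)
w=(hsv[...,1]<60)&(hsv[...,2]>120)&(P[...,2]>1)&(P[...,0]<530)&(P[...,0]>420)&(P[...,1]<60)&(P[...,1]>-60)
q=P[w]
for z0 in np.arange(0,100,5):
    r=q[(q[:,2]>=z0)&(q[:,2]<z0+5)]
    if len(r)>2: print(z0,len(r),r.min(0).round(),r.max(0).round())
im=cv2.cvtColor(c['pixels'],cv2.COLOR_RGB2BGR)[110:230,180:330]; cv2.imwrite('pics/zs11.png',cv2.resize(im,None,fx=5,fy=5,interpolation=2))
E
```

```text
5 16 [500. -22.   6.] [512.   1.  10.]
10 31 [500. -25.  10.] [514.   1.  15.]
15 35 [502. -25.  15.] [513.   1.  20.]
20 17 [503. -17.  20.] [512.  -2.  24.]
40 3 [482.  -5.  42.] [487.  -4.  43.]
65 15 [462. -56.  65.] [495.  21.  69.]
70 39 [470. -49.  70.] [508.  19.  75.]
75 83 [486. -50.  75.] [508.  18.  79.]
80 3 [526.  14.  81.] [528.  15.  83.]
```

View pics/zs11.png

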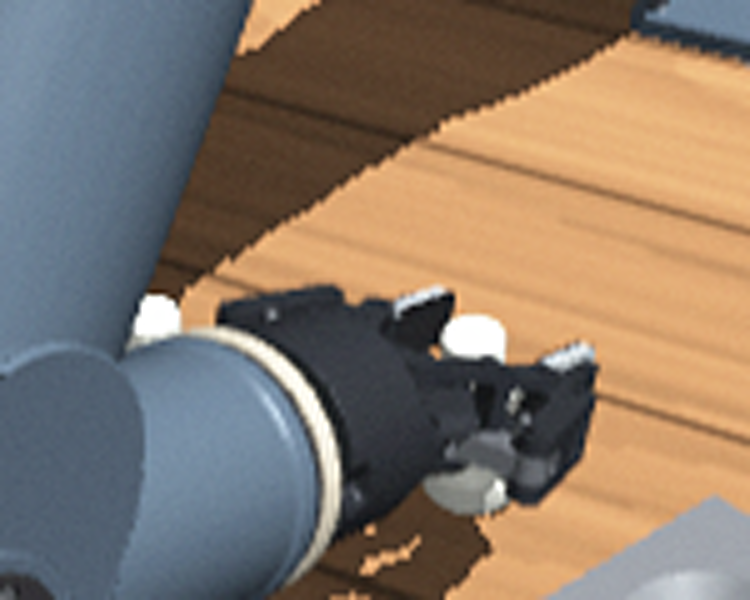

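It's standing upright again (top at z≈77). I'll back out along the fingers, then bring the tool back to vertical.

{"fn": "servo_tool", "kwargs": {"deltas": [[[0,0,-0.7],[0,0,0],60],[[0,0,-0.9],[0,0,0],60],[[0,0,-0.9],[0,0,0],60],[[0.3,0,-0.9],[0,0,0],60],[[0.8,0,-0.5],[0,-0.05,0],60],[[0.9,0,0],[0,-0.058,0],60],[[0.9,0,0],[0,-0.058,0],60],[[0.5,0,-0.5],[0,-0.058,0],60],[[0,0,-0.5],[0,-0.058,0],60],[[0,0,0],[0,-0.058,0],60],[[0,0,0],[0,-0.04,0],60]]}}

```text
clock: 19.65
tool_pos: [476.3, -11.7, 169.5]
tool_rot: [-3.133, 0.056, 3.026]
force: [0.7, -0.1, -0.0]
opening: 60.1
```

```bash
python3 - <<'E'
from lie import *
c=snap('scene','scene12'); lie(c,[497,-10]); go([497,-16,110],3.0)
c=snap('wrist','wrist12'); lie(c,[497,-10])
E
```

```text
[211. 193.] 1117 c [ 542.3 -127.5] size [66.9 67.9] ang 29.2 z 4.7 77.6
   box [[497.0, -114.0], [530.0, -173.0], [588.0, -141.0], [555.0, -82.0]]
   dir [ 0.567 -0.824] angle -55.5 o [ 549.9 -121.1]
     -35.0 w -27.8 3.8 mid [ 521.6 -101.2] zmax 43.6
     -30.0 w -30.1 10.7 mid [ 526.3 -104. ] zmax 43.2
     -25.0 w -36.7 15.9 mid [ 528.6 -108.5] zmax 43.4
     -20.0 w -41.9 16.2 mid [ 529.4 -114. ] zmax 43.2
     -15.0 w -40.8 21.5 mid [ 534.9 -116.3] zmax 75.6
     -10.0 w -20.4 22.4 mid [ 546.5 -114.4] zmax 76.8
     -5.0 w -21.7 23.3 mid [ 549.2 -118.6] zmax 77.1
     0.0 w -22.8 23.4 mid [ 551.6 -123. ] zmax 77.6
     5.0 w -22.9 23.1 mid [ 554.2 -127.3] zmax 77.3
     10.0 w -40.8 22.3 mid [ 549.4 -136.7] zmax 75.8
     15.0 w -45.0 19.2 mid [ 549.2 -142.9] zmax 43.7
     20.0 w -39.8 16.7 mid [ 553.1 -146.2] zmax 43.2
     25.0 w -35.1 12.0 mid [ 556.  -150.3] zmax 43.2
     30.0 w -28.0 1.5 mid [ 557.4 -155.4] zmax 43.2
[275. 193.] 674 c [495.  -15.9] size [41.2 47.3] ang 22.9 z 4.9 77.5
   box [[467.0, -2.0], [485.0, -46.0], [523.0, -30.0], [505.0, 14.0]]
   dir [ 0.445 -0
[... 1675 characters left out ...]
] zmax 42.7
     -25.0 w -10.1 21.8 mid [ 526.5 -104.6] zmax 43.1
     -20.0 w -15.0 14.0 mid [ 521.3 -110.8] zmax 43.1
     -15.0 w -17.6 14.9 mid [ 521.5 -115.9] zmax 42.8
     -10.0 w -19.7 16.0 mid [ 522.  -120.9] zmax 75.6
     -5.0 w -20.6 17.5 mid [ 523.4 -125.7] zmax 76.5
     0.0 w -21.1 18.6 mid [ 524.7 -130.5] zmax 76.6
     5.0 w -20.9 19.1 mid [ 526.1 -135.3] zmax 77.4
     10.0 w -20.6 20.3 mid [ 527.9 -140.1] zmax 77.2
     15.0 w -18.8 19.6 mid [ 529.5 -144.9] zmax 75.7
     20.0 w -16.6 12.0 mid [ 527.8 -150.3] zmax 42.6
     25.0 w -13.5 15.1 mid [ 532.  -154.6] zmax 42.7
     30.0 w -8.8 17.9 mid [ 536.6 -158.7] zmax 42.6
     35.0 w -0.0 21.8 mid [ 543.9 -162.2] zmax 42.5
```

View pics/scene12.png

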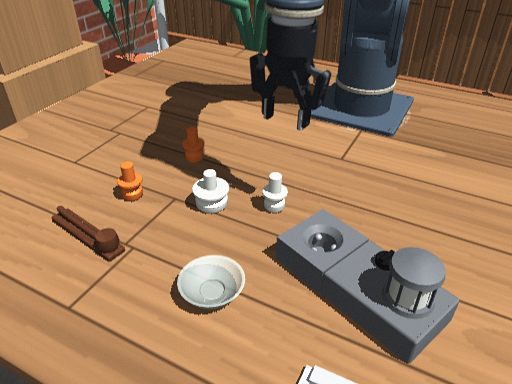

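```bash
cat > up.py <<'E'
from h import *
def up(c,near):
    P=cloud(c); hsv=cv2.cvtColor(c['pixels'],cv2.COLOR_RGB2HSV)
    m=((hsv[...,1]<60)&(hsv[...,2]>100)&(P[...,2]>15)&(P[...,2]<95)).astype(np.uint8)
    k,l,s,ce=cv2.connectedComponentsWithStats(m)
    for i in range(1,k):
        if s[i,4]<100: continue
        q=P[l==i]
        if np.linalg.norm(q[:,:2].mean(0)-near)>200: continue
        t=q[q[:,2]>q[:,2].max()-6]; sk=q[(q[:,2]>37)&(q[:,2]<45)]
        f=lambda a:((a.min(0)+a.max(0))/2).round(1)
        print(ce[i].round(),'top',f(t),np.ptp(t,0).round(),'skirt',f(sk) if len(sk) else '',np.ptp(sk,0).round() if len(sk) else '')
E
python3 - <<'E'
from up import *
up(np.load('pics/scene12.npy',allow_pickle=True).item(),[497,-16]);up(snap('wrist','wrist13'),[497,-16]);up(snap('top','top13'),[497,-16])
go([495,-17,110],3.0)
E
```

```text
[210. 191.] top [ 541.5 -128.4   74.6] [23. 22.  6.] skirt [ 540.9 -128.5   40.9] [70. 70.  8.]
[275. 192.] top [492.1 -17.4  74.5] [24. 23.  6.] skirt [492.7 -17.3  40.9] [45. 47.  7.]
[251. 193.] top [490.5 -18.6  74.4] [23. 23.  6.] skirt [489.8 -18.7  41. ] [45. 47.  8.]
[437. 253.] top [571.2 136.4  48.7] [125. 139.   6.] skirt [577.6 108.9  41. ] [58. 55.  8.]
[134. 245.] top [ 538.  -129.7   73.9] [21. 23.  6.] skirt [ 529.7 -130.9   41. ] [50. 67.  8.]
[275. 178.] top [ 538.8 -131.1   78. ] [22. 20.  6.] skirt [ 538.8 -131.1   41.2] [68. 67.  8.]
pos [476.8 -11.6 168.5] rot [-3.1322  0.0476  3.0264] F [ 0.4 -0.1  0.2] open 59.8 t 19.85
units [-0.64 -0.11  2.37] turn units [-0.0028  0.0152  0.0083] max [-0.18  0.34  0.13  2.07 -0.04  0.69  1.42]
```

{"fn": "servo_tool", "kwargs": {"deltas": [[[-0.58,-0.2,0],[-0.0028,0.0155,0],60],[[0,0,0.8],[0,0,0],60],[[0,0,0.9],[0,0,0],60],[[0,0,0.6],[0,0,0],60],[[0,0,0],[0,0,0],60]]}}

```text
clock: 20.48
tool_pos: [496.1, -18.6, 109.1]
tool_rot: [3.142, -0.01, 3.025]
force: [-0.6, 0.3, -0.4]
opening: 60.1
```

```bash
python3 - <<'E'
from up import *
up(snap('wrist','wrist14'),[497,-16])
go([490.7,-18.3,42])
E
```

```text
[255. 196.] top [490.9 -18.7  74.4] [23. 23.  6.] skirt [490.1 -18.8  41.1] [46. 47.  8.]
[455. 258.] top [563.9 110.9  48.5] [111.  95.   6.] skirt [571.5 109.1  41. ] [45. 55.  8.]
[108. 259.] top [ 532.  -125.7   73.5] [ 9. 14.  6.] skirt [ 524.9 -131.3   41. ] [40. 66.  8.]
[463. 279.] top [574.8 128.8  36.1] [12.  9.  6.] skirt [573.4 128.5  38.1] [7. 8. 2.]
pos [496.5 -18.6 109.7] rot [ 3.1414 -0.0087  3.0255] F [ 0.3 -0.1  0.1] open 59.8 t 20.525
units [ 0.21 -0.01  2.71] turn units [ 0.0001 -0.0028 -0.    ] max [-0.13  0.47  0.1   2.04 -0.08  0.64  1.48]
```

{"fn": "servo_tool", "kwargs": {"deltas": [[[0.21,-0.01,0.3],[0,-0.0028,0],55],[[0,0,0.8],[0,0,0],50],[[0,0,0.8],[0,0,0],45],[[0,0,0.5],[0,0,0],42],[[0,0,0.1],[0,0,0],40]]}}

```text
clock: 21.15
tool_pos: [491.7, -17.8, 47.6]
tool_rot: [3.14, 0.005, 3.026]
force: [-0.8, -1.2, -0.3]
opening: 40.2
```

```bash
python3 - <<'E'
from up import *
go([490.7,-18.3,42])
E
```

```text
pos [491.7 -17.8  47.6] rot [3.1404 0.0053 3.0258] F [-0.8 -1.2 -0.3] open 40.2 t 21.15
units [ 0.04 -0.02  0.22] turn units [0.0004 0.0017 0.    ] max [-0.11  0.57  0.08  2.12 -0.1   0.45  1.49]
```

{"fn": "servo_tool", "kwargs": {"deltas": [[[0.04,-0.02,0.2],[0,0.0017,0],40],[[0,0,0],[0,0,0],30],[[0,0,0],[0,0,0],15],[[0,0,0],[0,0,0],15],[[0,0,0],[0,0,0],15]]}}

```text
clock: 21.78
tool_pos: [491.5, -18.3, 43.7]
tool_rot: [3.14, 0.002, 3.026]
force: [0.1, 0.5, -0.5]
opening: 22.4
```

```bash
python3 - <<'E'
from up import *
go([577.4,109.7,130]); snap('wrist','wrist15')
E
```

```text
pos [491.5 -18.3  43.7] rot [3.1400e+00 2.1000e-03 3.0257e+00] F [ 0.1  0.5 -0.5] open 22.4 t 21.775
units [-2.83  5.49 -3.44] turn units [0.0005 0.0007 0.    ] max [-0.11  0.57  0.08  2.12 -0.1   0.45  1.5 ]
```

View pics/wrist15.png

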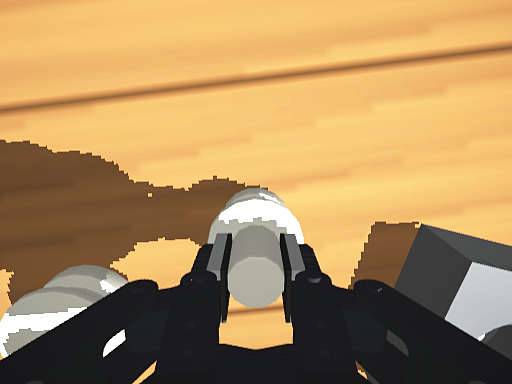

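{"fn": "servo_tool", "kwargs": {"deltas": [[[0,0,-0.6],[0,0,0],15],[[0,0,-0.9],[0,0,0],15],[[0,0,-0.9],[0,0,0],15],[[0,0,-0.9],[0,0,0],15],[[-0.47,0.9,-0.2],[0,0,0],15],[[-0.47,0.9,0],[0,0,0],15],[[-0.47,0.9,0],[0,0,0],15],[[-0.47,0.9,0],[0,0,0],15],[[-0.47,0.9,0],[0,0,0],15],[[-0.2,0.4,0],[0,0,0],15],[[0,0,0],[0,0,0],15]]}}

```text
clock: 23.2
tool_pos: [569.5, 98.1, 134.1]
tool_rot: [3.141, 0.0, 3.024]
force: [-0.6, -0.5, 0.3]
opening: 22.2
```

```bash
python3 - <<'E'
from up import *
go([578,109.8,90],3.026); snap('wrist','wrist16');snap('scene','scene16')
E
```

```text
pos [569.5  98.1 134.1] rot [3.1409e+00 2.0000e-04 3.0239e+00] F [-0.6 -0.5  0.3] open 22.2 t 23.2
units [-0.28  0.5   1.77] turn units [ 0.0002  0.0001 -0.0007] max [-0.33  0.53  0.11  1.82 -0.08  0.79  1.28]
```

View pics/scene16.png

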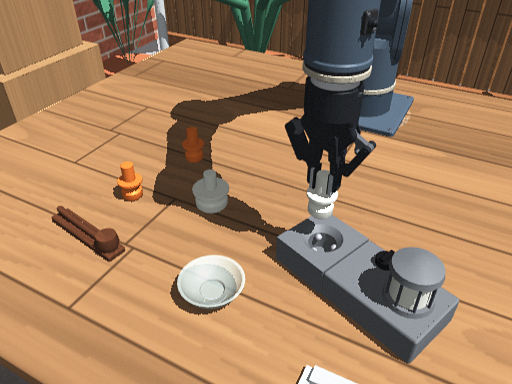

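View pics/wrist16.png

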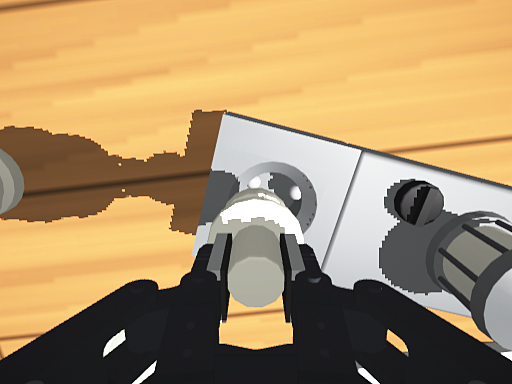

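The refill hangs upright in the jaws at (320,205) in the scene view, just short of the socket. Centring over it.

{"fn": "servo_tool", "kwargs": {"deltas": [[[-0.28,0.5,0.4],[0,0,0],15],[[0,0,0.5],[0,0,0],15],[[0,0,0],[0,0,0],15]]}}

```text
clock: 23.68
tool_pos: [577.2, 107.4, 109.9]
tool_rot: [-3.141, -0.001, 3.02]
force: [-0.5, -0.9, -0.3]
opening: 22.4
```

```bash
python3 - <<'E'
from up import *
go([578,109.8,80],3.026)
E
```

```text
pos [577.2 107.4 109.9] rot [-3.1410e+00 -1.0000e-03  3.0203e+00] F [-0.5 -0.9 -0.3] open 22.4 t 23.675
units [-0.02  0.1   1.2 ] turn units [-0.0002 -0.0003 -0.0018] max [-0.34  0.58  0.11  1.82 -0.09  0.75  1.27]
```

{"fn": "servo_tool", "kwargs": {"deltas": [[[-0.02,0.1,0.4],[0,0,0],15],[[0,0,0.5],[0,0,0],15],[[0,0,0.1],[0,0,0],15],[[0,0,0],[0,0,0],15]]}}

```text
clock: 24.18
tool_pos: [577.7, 109.4, 82.7]
tool_rot: [-3.14, -0.002, 3.02]
force: [0.3, -0.0, -0.5]
opening: 22.6
```

```bash
python3 - <<'E'
from up import *
go([578,109.8,52],3.026);snap('scene','scene17')
E
```

```text
pos [577.7 109.4  82.7] rot [-3.1404e+00 -1.8000e-03  3.0197e+00] F [ 0.3 -0.  -0.5] open 22.6 t 24.175
units [-0.01  0.02  1.23] turn units [-0.0004 -0.0006 -0.002 ] max [-0.33  0.61  0.1   1.84 -0.09  0.7   1.27]
```

View pics/scene17.png

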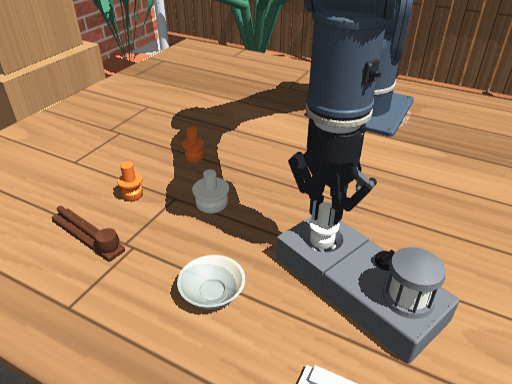

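{"fn": "servo_tool", "kwargs": {"deltas": [[[0,0.02,0.2],[0,0,0],15],[[0,0,0.2],[0,0,0],15],[[0,0,0.2],[0,0,0],15]]}}

```text
clock: 24.6
tool_pos: [580.5, 110.8, 70.7]
tool_rot: [3.14, 0.005, 3.02]
force: [-1.6, 0.6, 10.5]
opening: 22.9
```

{"fn": "servo_tool", "kwargs": {"deltas": [[[0.1,0,0.25],[0,-0.002,0],15],[[0,0,0.25],[0,0,0],15]]}}

```text
clock: 24.85
tool_pos: [580.0, 111.6, 59.7]
tool_rot: [3.138, 0.016, 3.019]
force: [-3.1, 0.3, 2.7]
opening: 22.6
```

```bash
python3 - <<'E'
from up import *
go([578,109.8,52],3.02)
E
```

```text
pos [580.  111.6  59.7] rot [3.1378 0.0159 3.0194] F [-3.1  0.3  2.7] open 22.6 t 24.85
units [ 0.08 -0.08  0.31] turn units [ 0.0012  0.0051 -0.0002] max [-0.33  0.64  0.1   1.87 -0.1   0.62  1.27]
```

{"fn": "servo_tool", "kwargs": {"deltas": [[[0.06,-0.06,0.25],[0.001,0.005,0],15],[[0,0,0.15],[0,0,0],15],[[0,0,0],[0,0,0],15]]}}

```text
clock: 25.22
tool_pos: [578.3, 109.9, 51.4]
tool_rot: [3.141, -0.001, 3.019]
force: [-2.8, 1.4, -0.6]
opening: 22.0
```

```bash
python3 - <<'E'
from up import *
go([578,109.8,52],3.02); c=snap('scene','scene18'); up(c,[578,110])
c2=snap('wrist','wrist18'); up(c2,[578,110])
im=cv2.cvtColor(c['pixels'],cv2.COLOR_RGB2BGR)[150:290,260:420]; cv2.imwrite('pics/zs18.png',cv2.resize(im,None,fx=4,fy=4,interpolation=2))
E
```

```text
pos [578.3 109.9  51.4] rot [ 3.1408e+00 -8.0000e-04  3.0188e+00] F [-2.8  1.4 -0.6] open 22.0 t 25.225
units [ 0.01 -0.01 -0.02] turn units [ 0.0003 -0.0003 -0.0004] max [-0.33  0.66  0.09  1.86 -0.1   0.63  1.28]
[372. 281.] top [655.8 270.9  91.9] [18. 40.  6.] skirt [631.4 205.3  41. ] [144. 238.   8.]
[210. 278.] top [723.6 -10.1  30.9] [102. 101.   6.] skirt  
[394. 289.] top [653.3 240.6  89.9] [13. 11.  6.] skirt  
[305. 213.] top [578.5 111.   90.5] [27. 35.  6.] skirt [566.2 136.5  41. ] [35. 97.  8.]
[168. 283.] top [594.1  63.7  49.1] [ 6. 12.  3.] skirt  
[397. 342.] top [644.6 178.9  49.3] [18. 12.  3.] skirt
```

View pics/zs18.png

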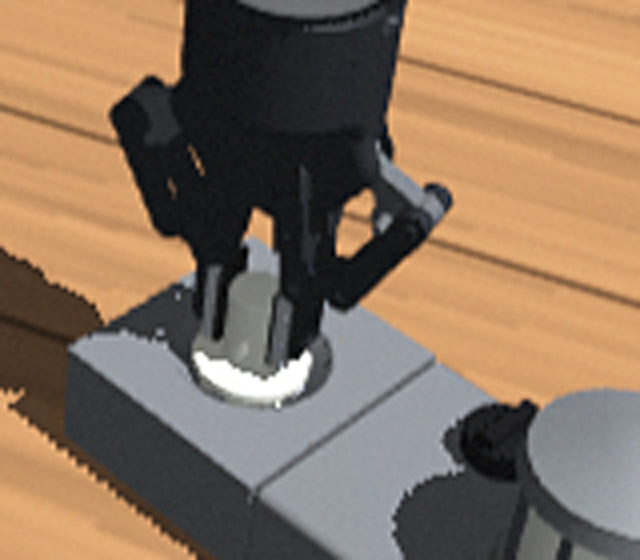

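View pics/wrist18.png

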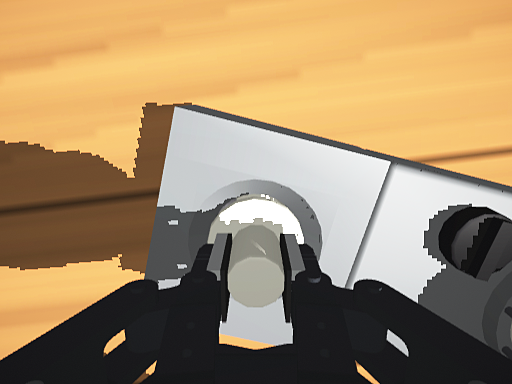

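{"fn": "servo_tool", "kwargs": {"deltas": [[[0,0,0.12],[0,0,0],15],[[0,0,0.12],[0,0,0],15]]}}

```text
clock: 25.58
tool_pos: [579.0, 109.9, 51.2]
tool_rot: [3.139, 0.002, 3.018]
force: [-14.9, -1.0, 46.3]
opening: 22.5
```

```bash
python3 - <<'E'
from up import *
go([578,109.8,52],3.02); c=snap('wrist','wrist19'); P=cloud(c); hsv=cv2.cvtColor(c['pixels'],cv2.COLOR_RGB2HSV)
for u,v in [(230,208),(258,204),(285,212),(240,206),(250,290),(260,290),(255,275),(215,160),(330,190)]: print(u,v,c['pixels'][v,u],P[v,u].round(1))
E
```

```text
pos [579.  109.9  51.2] rot [3.1390e+00 1.6000e-03 3.0181e+00] F [-14.9  -1.   46.3] open 22.5 t 25.575
units [ 0.04 -0.01 -0.03] turn units [ 0.0008  0.0005 -0.0006] max [-0.33  0.66  0.09  1.86 -0.1   0.62  1.28]
230 208 [255 255 255] [558.2 100.2  50.1]
258 204 [255 255 255] [558.4 113.5  48.5]
285 212 [255 255 255] [563.6 125.7  49.7]
240 206 [255 255 255] [558.  104.9  49.8]
250 290 [172 170 158] [582.  107.1  83.4]
260 290 [172 170 158] [583.  111.   82.6]
255 275 [173 173 160] [575.9 109.8  83. ]
215 160 [209 211 214] [535.   96.5  48.5]
330 190 [221 224 225] [555.6 147.8  48.9]
```

A firm stop at 46 N. The skirt is at z≈49.5, the lamp's top at 48.7 and the stem top at 83, where 84 was expected. It's home, so I'll unload, open and retreat.

{"fn": "servo_tool", "kwargs": {"deltas": [[[0,0,0],[0,0,0],15],[[0,0,0],[0,0,0],35],[[0,0,0],[0,0,0],50],[[0,0,0],[0,0,0],60],[[0,0,-0.6],[0,0,0],60],[[0,0,-0.9],[0,0,0],60],[[0,0,-0.9],[0,0,0],60],[[0,0,-0.9],[0,0,0],60],[[0,0,-0.5],[0,0,0],60],[[0,0,0],[0,0,0],60]]}}

```text
clock: 26.88
tool_pos: [579.5, 109.3, 152.2]
tool_rot: [3.139, 0.003, 3.017]
force: [-0.4, -0.1, 0.4]
opening: 60.0
```

```bash
python3 - <<'E'
from up import *
c=snap('wrist','wrist20'); P=cloud(c); hsv=cv2.cvtColor(c['pixels'],cv2.COLOR_RGB2HSV)
d=np.hypot(P[...,0]-577.5,P[...,1]-109.7)
t=P[(P[...,2]>75)&(P[...,2]<95)&(d<40)&(hsv[...,1]<60)];f=lambda a:((a.min(0)+a.max(0))/2).round(1)
t6=t[t[:,2]>t[:,2].max()-5]; print('top',f(t6),np.ptp(t6,0).round(1),t[:,2].max())
k=P[(abs(P[...,2]-49)<5)&(d<22)]; print('skirt z',np.median(k[:,2]),'lamp z',np.median(P[(abs(P[...,2]-49)<5)&(d>38)&(d<48)][:,2]))
up(snap('top','top20'),[560,-50]); go([578,110,150])
E
```

```text
top [577.6 109.6  82.6] [23.3 23.2  4.9] 85.04539137246056
skirt z 49.31219340984886 lamp z 49.30206295436116
[224. 104.] top [722.5 -12.1  34. ] [100.  98.   6.] skirt [748.4 -51.9  37. ] [0. 0. 0.]
[176. 158.] top [576.6 108.   84.7] [22. 23.  6.] skirt [578.4 108.5  41.4] [52. 52.  7.]
pos [578.8 109.2 150.8] rot [3.1394e+00 9.0000e-04 3.0175e+00] F [-0.6 -0.4 -0.9] open 59.7 t 26.975
units [0.04 0.03 0.03] turn units [0.0007 0.0003 0.    ] max [-0.34  0.53  0.12  1.77 -0.08  0.84  1.26]
```

View pics/wrist20.png

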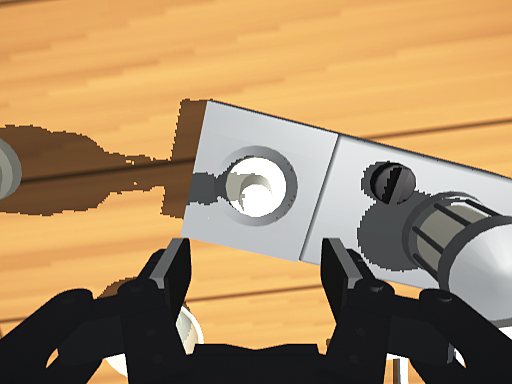

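The refill sits centred in the socket at (258,187). Its skirt is at 49.3 mm, the same as the lamp's top, and the gripper is clear. Handing in.

```bash
python3 -c "
from cell import workorder
print(workorder.sign_off())"
```

```text
the job is handed in; nothing more can be done
None
```

The slim refill is in the lamp's socket, pushed past the sprung balls and fully home. I let go of it and handed the job in at about 27 s.

**Last checks**
- **Height:** the skirt measured z = 49.3 mm, the same as the lamp's top. The stem's top was at 85 mm, against 84 mm expected.
- **Centring:** the stem's top was at (577.6, 109.6), less than 1 mm from the measured socket axis. It stood upright.
- **Seating:** it came to a firm stop, with the wrist at 46 N in the final press.
- **Gripper:** open, about 100 mm above its pressing height and touching nothing.
- **Wide refill:** still standing where it started (within about 1–2 mm) when last measured, around 20 s. The final top view did not pick it out, but the arm did not go near it after that.

**What went wrong or disagreed**
- **First grasp failed:** the jaws caught only the tip of the stem, and the slim refill fell over. I picked it up lying down, turned it upright, set it on the bench and grasped it again.
- **Fingertip position:** the failed grasp came from a mismatch in where the tips are. The interface text and `manip.tips_ahead` put them 22 mm ahead of the TCP, but the wrist and scene cameras showed them about 3–8 mm behind the reported TCP. I used the camera value from then on, and the later grasps held.

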